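Press the pin home with the lever press

TASK

Fit the loose red-handled bar into the hole of the press's lever hub, shank first and right down to its collar, then swing it down until the red-headed pin is fully home in the brass lock, without straining the press once it is. Ease the lever back up to its rest - do not let it snap back - and leave the bar in the hub, with the padlock, tin and screwdriver left where they are.

Things in the scene. Friction and masses are not known exactly. Their poses are not given: they have to be found in the camera images.
- press: Grey hand lever press, fixed. Origin on the bench below the lever shaft; x from column to ram, z up. Base plate x -90 to 140, y -65 to 65, 20 mm thick; column at x -85 to -35; head x -85 to 60, y -32 to 32, 147 to 203 mm above the bench. Shaft along y, 170 mm up; the lever hub is on it outside the head, at y -78 mm. Steel anvil 80 x 80 mm, top 60 mm up, below the ram at x 35 mm
- hub_axis (a point): Centre of the dark steel lever hub, on the shaft axis (170 mm above the bench). Same axes as hub_mouth: y is the axis on which the hub turns
- hub_mouth (a point): Centre of the upper mouth of the hub's through hole, 18 mm from hub_axis. z points out along the hole (up and towards the press's +x, 40 degrees above level at rest), y along the shaft. Dark steel hub block 44 x 44 mm, 36 mm long along the hole; hole 16.5 mm wide, 3 mm chamfer at the mouth
- hub (a joint): Angle of the lever hub, rad: 0 at rest (hole 0.70 rad above level), growing as the lever swings down; sprung back towards 0 (0.4 N m at rest, 0.8 N m low down). Moves the ram down 35 mm per rad; ends at 0.95, but comes up firm earlier, at 0.5 to 0.87, when the pin is home
- ram: Square steel ram 26 x 26 mm, driven down by the hub at press x 35 mm; origin at the centre of its lower face, 130 mm above the bench at rest. z up. Over 90 N on the lock (some 40 N at the handle) strains the press
- work: Brass lock body 44 x 60 mm and 50 mm high, clamped on the anvil below the ram and sunk 2 to 14 mm into it (varies). Origin at the centre of its underside; z up
- pin_top (a point): Centre of the top of the pin's red head (18 mm wide, 4 mm thick) that stands above the lock body; 2 to 17 mm below the ram at rest
- pin (a joint): How far the pin has been driven in, m: 0 to 0.003 at the start, 0.016 when its head lies on the lock body. It resists with about 25 N and stays where it is left
- cradle: Wooden rest, 180 x 90 mm base 12 mm thick (x -55 to +125 mm), fixed; origin on the bench top. Two forked supports 20 mm wide along x, at x -30 and +108 mm, up to 57 mm high and 48 mm wide; the bar lies in them along x, 50 mm above the bench
- bar: Loose lever bar, 192 mm long, about 0.22 kg. Origin on its axis at the underside of the dark collar, which comes to lie on hub_mouth; x along the bar towards the handle. Bare steel shank 14 mm thick from x -55 mm (tapered tip) to 0, collar 28 mm thick from 0 to 8 mm, red handle 20 mm thick from 8 to 125 mm, black end 26 mm thick to 137 mm
- bar_tip (a point): Tip of the bar's shank, 55 mm from the collar's underside
- bar_grip (a point): Point on the axis of the red handle, 60 mm from the collar's underside, clear of the supports
- padlock: Brass padlock lying flat, 50 x 60 x 26 mm with a steel shackle; bystander. Origin under the body's centre
- tin: Low round tin, 64 mm wide and 50 mm high; bystander. Origin under its centre
- screwdriver: Yellow screwdriver, 190 mm long, lying on the bench; bystander
There are look-alikes about, which are no part of the job. Of the things like the bar, leave any that is pink; of the rest the smaller one is meant.

How it is judged (in metres and radians):
On the way, in this order (a step that is already met when the one before it is completed fails the run):
1. the bar's shank is through the hub, collar on the mouth, before the pin is driven (distance between bar and hub_mouth below 0.008 m and angle between the x axis of bar and the z axis of hub_mouth, either way round below 0.15 rad and z of bar_tip in the frame of hub_mouth below -0.045 m and value of joint pin below 0.008 m), for 0.2 s.
2. the lever is swung down, with the bar in the hub, until the pin is home (distance between bar and hub_mouth below 0.008 m and angle between the x axis of bar and the z axis of hub_mouth, either way round below 0.15 rad and z of bar_tip in the frame of hub_mouth below -0.045 m and value of joint pin above 0.0145 m and value of joint hub above 0.4 rad), for 0.1 s.
At the end, for the whole second after the job is handed in: The pin is driven in by more than 14.5 of its 16 mm, the lever hub is back within 0.05 rad of rest, and the bar is at rest in the hub: collar within 8 mm of the mouth, tip at least 45 mm deep, aligned with the hole within 0.15 rad (distance between bar and hub_mouth below 0.008 m and angle between the x axis of bar and the z axis of hub_mouth, either way round below 0.15 rad and z of bar_tip in the frame of hub_mouth below -0.045 m and value of joint pin above 0.0145 m and value of joint hub below 0.05 rad and linear speed of bar below 0.02 m/s); the robot touches nothing.
It fails at once if the lever snaps back (hub turns back faster than 3 rad/s) (velocity of joint hub below -3 rad/s).
It fails at once if the press is strained: the ram pushes on the lock with more than 90 N (contact force between ram and work above 90 N).
It fails at once if the padlock, tin or screwdriver is moved more than 20 mm (distance of any of padlock, tin, screwdriver from where it was at the start of the episode above 0.02 m).
It also fails if it takes over 72 s, if anything falls off the work surface, if the arm or the gripper's body presses on something with over 40 N, if the wrist force passes 120 N, or if a joint passes its speed limit or range.

ROBOT

A 6-joint arm with a two-finger parallel gripper is mounted at the origin on the work surface. World frame = base frame: x ahead of the robot, y to its left, z up, the work surface at z = 0. Lengths are in mm, angles in degrees, forces in N, time in s.
With the tool pointing down it reaches from about 325 to 900 mm from the base axis. Payload 6.1 kg.
Tool frame: the origin (TCP) lies at the very end of the fingers, on their centre line; the grasp point (between the pads) lies 19 mm behind it (grip_depth is the distance from the TCP to the grasp point, in mm); z points along the fingers, y is the line along which they close (so a half turn about z gives the same grasp; the last joint's range is limited). The gripper opens to 87 mm and grips with 3 to 60 N. Pads are 19 mm wide; open, the fingers measure 117 mm over their backs; the gripper's body (75 mm by 190 mm) begins 51 mm behind the grasp point.
Start: joints at [68.864, 12.628, 87.462, -0, 79.91, -7.225], TCP at [150.262, 606.66, 186.138] pointing down, gripper open.
Joint ranges: [-170.65, 170.65], [-52.31, 119.04], [5.05, 147.46], [-71.25, 251.25], [11.57, 151.72], [-153.62, 153.62]. Speed limits (degrees/s): [147.25, 147.25, 172.46, 180, 180, 180].

INTERFACE

Orientations are given as a 3x3 rotation matrix whose columns are the frame's x, y, z axes.
In Python, from workcell import get_state, camera, camera_info, hand_in, trace, grip_depth gives the robot as it stands.
- The arm moves only by the tool carry_out, never from a script. Its argument "rows" is a list of rows, each an object of numbers: "rx", "ry", "rz": the turn, a rotation vector about the tool's x, y, z in rad; "tx", "ty", "tz": the shift along the tool's x, y, z in cm; "hand": the opening, from 0 (shut) to 1 (fully open). In form: [{"rx": .., "ry": .., "rz": .., "tx": .., "ty": .., "tz": .., "hand": ..}, ...]. A call has 1 to 20 rows; each row is the pose to reach, as a shift and turn from the pose commanded when the call began, along the tool's axes at that moment; what a row does not reach only later rows make up. A row lasts 1/12 s, in which the tool goes at most 41.7 mm and 7.16 degrees, less where a joint would pass 70% of its speed; a pose out of reach is approached as far as the arm can. A call with a gripper value outside its range is refused whole. The fingers move at their own pace and stop on an object; "grip_force" is the grip in N (left out, the last holds). Time passes only in rows, so rows that repeat a pose let the fingers close. It gives the time, the measured TCP pose, the force, the opening and the grip force at its end, in the units of the state.
- get_state(): the state, without advancing time (a new reading comes with each control period).
- camera(name): name is "side" or "top" or "wrist"; returns the picture (420x560x3 uint8, red, green, blue); there is no depth.
- camera_info(name): a dict with "fx", "fy", "cx", "cy" (pixels), "view" (4x4, takes a point from world to camera coordinates). Camera axes: x right, y down, z forward; pixel columns grow to the right and rows downward; lengths in mm; the calibration is good to about 2 mm. A picture is of the moment at which its call begins: read the wrist's pose just before it. camera_info takes no time and is no camera call; for the wrist camera it gives the pose at the moment of the call.
- hand_in(): hands the job in; it is judged then, once.
Trained networks look in the newest picture that a camera, given by its name, has taken for a name from the list of things; names that differ only in an ending like _2 or _b are one class to them, and where a whole thing is asked for, a point or a joint stands for the part that bears it (a point fixed in the world has none). Each returns a list of dicts, best first, with "p" (0 to 1); they miss things now and then, are a little off and sometimes report something else, mostly with a low value. They report only what shows in the picture. A call takes as long as a camera call. They do not tell look-alikes from the thing itself.
- trace(query, camera): "pixels" (420x560 bool, what is visible of it) and "point" ([row, column] in pixels, amid what is visible of it).
The state is a dict: "time": time; "joint_pos": joint angles; "qd": joint speeds; "effort": joint torques, N m; "ee_pos": TCP position; "eef_rot": TCP orientation; "wrist_force": force on the tool from outside, world axes, zero at the start; "ft_torque": the same for the moment, N m; "opening": finger opening in mm; "gripper_force": force on a finger pad.
Only numpy, scipy, OpenCV 4.12 (cv2) and the standard library are available. Lean on these libraries where they do the work, as an engineer would, in place of code of your own. Each camera call takes 0.05 s, during which the arm holds its last target. There are 200 camera calls.

## Working session

There is one attempt and no reset: what is moved stays moved. The work goes in short steps, Python scripts to look and compute and a tool call to move; the robot and the scene stay as the last step left them, time stands still between calls to the robot, and variables do not carry over. Pictures are saved under pics/ and viewed, at most 10 in all, crops included, and the job is handed in when it is done.

Besides the shell and the picture viewer there is one more tool, called after "Emit:" as a command line: name --argument value ..., lists and objects as JSON in quotes. carry_out: Moves the arm, as the interface text tells. Its arguments: {"type":"object","properties":{"rows":{"type":"array","items":{"type":"object","properties":{"rx":{"type":"number"},"ry":{"type":"number"},"rz":{"type":"number"},"tx":{"type":"number"},"ty":{"type":"number"},"tz":{"type":"number"},"hand":{"type":"number"}}}},"grip_force":{"type":"number"}},"required":["rows"]}

```bash
mkdir -p pics; ls; cat > h.py <<'E'
import numpy as np, cv2
from workcell import *
def save(n,im): cv2.imwrite('pics/'+n+'.png',im[:,:,::-1])
def ray(info,rc):
    V=np.array(info['view']);R=V[:3,:3];t=V[:3,3]
    d=R.T@np.array([(rc[1]-info['cx'])/info['fx'],(rc[0]-info['cy'])/info['fy'],1.])
    return -R.T@t,d/np.linalg.norm(d)
def atz(info,rc,z):
    o,d=ray(info,rc);return o+d*(z-o[2])/d[2]
def proj(info,P):
    V=np.array(info['view']);p=(V[:3,:3]@np.atleast_2d(P).T).T+V[:3,3]
    return np.c_[info['cy']+info['fy']*p[:,1]/p[:,2],info['cx']+info['fx']*p[:,0]/p[:,2]]
E
python3 - <<'E'
from h import *
np.set_printoptions(precision=3,suppress=True)
a=camera('side');b=camera('top');
im=np.hstack([a,b]);save('a0',cv2.resize(im,(800,300)));save('side',a);save('top',b)
for c in('side','top'):
    i=camera_info(c);print(c,i['fx'],i['cx'],i['cy'],np.array(i['view']).tolist())
    for q in('bar','press','hub','work','ram','cradle','pin_top','padlock','tin','screwdriver'):
        print(q,[(round(d['p'],2),np.round(d['point']).tolist(),int(d['pixels'].sum())) for d in trace(q,c)])
E
```

```text
pics
side 410.9153974289782 282.52336096768033 205.20613564887665 [[0.8235343768109323, -0.5671282702569037, 0.01251620094285332, -496.66768266321424], [-0.3481541446780043, -0.5227328244831039, -0.7781639195898532, 251.12643406526288], [0.4478613867639816, 0.636487171342305, -0.6279365087033199, 958.3118204110747], [0.0, 0.0, 0.0, 1.0]]
bar [(0.94, [362.0, 229.0], 1408), (0.68, [340.0, 362.0], 818), (0.65, [256.0, 319.0], 505), (0.5, [183.0, 217.0], 4101)]
press [(0.87, [183.0, 217.0], 4054), (0.22, [169.0, 236.0], 286)]
hub [(0.8, [168.0, 238.0], 312), (0.66, [261.0, 319.0], 504)]
work [(0.78, [182.0, 229.0], 306), (0.19, [167.0, 237.0], 320)]
ram [(0.43, [143.0, 224.0], 38)]
cradle [(0.8, [275.0, 318.0], 1740)]
pin_top []
padlock [(0.73, [214.0, 278.0], 398)]
tin [(0.97, [229.0, 243.0], 514)]
screwdriver [(0.63, [201.0, 325.0], 202), (0.43, [258.0, 319.0], 447)]
top 409.57726122449003 273.11673496670596 205.65174616145788 [[-0.025397347902122357, -0.9995042749568825, -0.018605887843774985, -71.28825581395775], [-0.9987264848468348, 0.026180410579177946, -0.04312765432284705, 546.5082277480778], [0.04359338464748846, 0.017486864922628017, -0.9988963041127711, 1091.4765755825595], [0.0, 0.0, 0.0, 1.0]]
bar [(0.77, [210.0, 409.0], 643), (0.75, [195.0, 327.0], 529), (0.59, [311.0, 366.0], 906)]
press [(0.97, [224.0, 176.0], 4856)]
hub [(0.88, [221.0, 195.0], 568)]
work [(0.59, [210.0, 180.0], 106)]
ram [(0.67, [210.0, 179.0], 102)]
cradle [(0.86, [203.0, 322.0], 1704), (0.45, [192.0, 328.0], 462)]
pin_top []
padlock [(0.7, [194.0, 328.0], 607), (0.61, [185.0, 236.0], 560)]
tin [(0.79, [239.0, 239.0], 499)]
screwdriver [(0.85, [129.0, 246.0], 416)]
```

```bash
python3 - <<'E'
from h import *
a=cv2.imread('pics/side.png');b=cv2.imread('pics/top.png')
cv2.imwrite('pics/s2.png',cv2.resize(a[110:400,140:420],(770,600)*1 if 0 else (579,600),interpolation=2))
cv2.imwrite('pics/t2.png',cv2.resize(b[90:350,110:450],(785,600),interpolation=2))
E
```

```text
(no output)
```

View pics/s2.png

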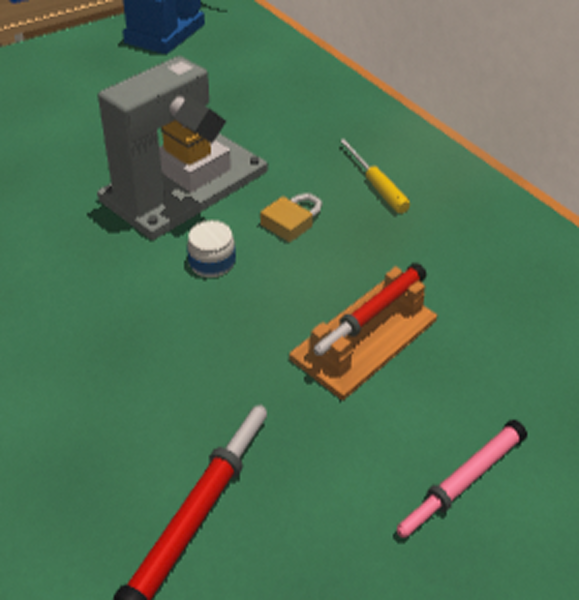

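View pics/t2.png

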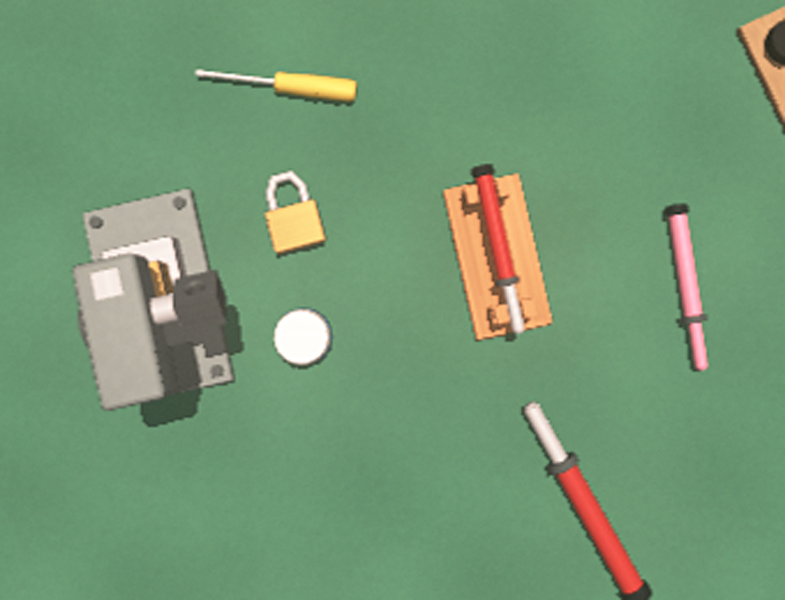

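Look-alikes in top view: red bar in the cradle (195,327), larger red bar on bench (311,366), pink bar (210,409). The pink one is excluded and the cradle bar is the smaller of the two red ones. I'll measure it and confirm it with a crop.

```bash
cat >> h.py <<'E'
def tri(obs):
    A=np.zeros((3,3));b=np.zeros(3)
    for i,rc in obs:
        o,d=ray(i,rc);M=np.eye(3)-np.outer(d,d);A+=M;b+=M@o
    X=np.linalg.solve(A,b);return X,[np.round(proj(i,X)[0]-rc,1) for i,rc in obs]
def mask(q,c,near,n=3):
    L=[d for d in trace(q,c)]
    return min(L,key=lambda d:np.hypot(*(np.array(d['point'])-near)))
E
python3 - <<'E'
from h import *
np.set_printoptions(precision=1,suppress=True)
camera('side');camera('top');S=camera_info('side');T=camera_info('top')
st=get_state();print(st['eef_rot'],st['wrist_force'],st['time'])
top=cv2.imread('pics/top.png');
hsv=cv2.cvtColor(top,cv2.COLOR_BGR2HSV)
m=((hsv[...,0]<8)|(hsv[...,0]>172))&(hsv[...,1]>180)&(hsv[...,2]>60)
m[:, :300]=0;m[:140]=0;m[240:]=0;m[:,350:]=0
r,c=np.nonzero(m);print('red',r.min(),r.max(),c.min(),c.max(),len(r))
P=np.array([atz(T,x,50) for x in zip(r,c)])[:,:2];ce=P.mean(0);u,s,v=np.linalg.svd(P-ce);print('handle centre',ce,'axis',v[0],np.degrees(np.arctan2(v[0][1],v[0][0])),'len',np.ptp((P-ce)@v[0]))
for q,n,w in(('bar',(195,327),50),('cradle',(203,322),6)):
    d=mask(q,'top',n);r,c=np.nonzero(d['pixels']);P=np.array([atz(T,x,w)[:2] for x in zip(r,c)],np.float32);print(q,cv2.minAreaRect(P),len(r))
d=mask('bar','side',(256,319));print(d['point'])
hs=mask('hub','side',(168,238));ht=mask('hub','top',(221,195))
def cen(d): return np.array(np.nonzero(d['pixels'])).mean(1)
print('hub',tri([(S,cen(hs)),(T,cen(ht))]))
r,c=np.nonzero(ht['pixels']);P=np.array([atz(T,x,180)[:2] for x in zip(r,c)],np.float32);print('hub',cv2.minAreaRect(P))
d=mask('press','top',(224,176));g=d['pixels']&(cv2.cvtColor(top,6)>0);
v=hsv[...,2];print('presscol',hsv[215,165],hsv[200,195])
big=np.vstack([cv2.resize(top[150:250,290:430],(560,400),interpolation=2)]);cv2.imwrite('pics/c1.png',big)
E
```

```text
[[-1.   0.2 -0. ]
 [ 0.2  1.   0. ]
 [ 0.   0.  -1. ]] [-0.7  0.   0.4] 1.2
red 166 210 317 331 136
handle centre [ 585.9 -219.3] axis [-1.  -0.2] -169.46383149672036 len 114.78638086501255
bar ((562.9677124023438, -223.13284301757812), (189.3735809326172, 22.48025131225586), 9.930941581726074) 418
cradle ((554.5293579101562, -226.21063232421875), (183.68719482421875, 96.00532531738281), 10.464662551879883) 1915
[256.0, 317.2]Traceback (most recent call last):
  File "<stdin>", line 14, in <module>
  File "h.py", line 20, in mask
    return min(L,key=lambda d:np.hypot(*(np.array(d['point'])-near)))
ValueError: min() iterable argument is empty
```

```bash
python3 - <<'E'
from h import *
np.set_printoptions(precision=1,suppress=True)
camera('side');camera('top');S=camera_info('side');T=camera_info('top')
top=cv2.imread('pics/top.png')
cv2.imwrite('pics/c1.png',cv2.resize(top[150:250,290:430],(560,400),interpolation=2))
ht=mask('hub','top',(221,195));hs=None
for k in range(4):
    L=[d for d in trace('hub','side') if abs(d['point'][0]-168)<15 and abs(d['point'][1]-238)<15]
    if L: hs=L[0];break
    camera('side')
cen=lambda d: np.array(np.nonzero(d['pixels'])).mean(1)
if hs: print('hub',cen(hs),cen(ht),tri([(S,cen(hs)),(T,cen(ht))]))
r,c=np.nonzero(ht['pixels']);P=np.array([atz(T,x,180)[:2] for x in zip(r,c)],np.float32);print('hub',cv2.minAreaRect(P))
np.save('ht.npy',ht['pixels'])
E
```

```text
hub [168.  236.4] [220. 196.] (array([508.9,  91.8, 165.9]), [array([0. , 0.1]), array([ 0.1, -0.1])])
hub ((508.9233703613281, 88.87901306152344), (54.3780517578125, 51.59794998168945), 12.55513858795166)
```

View pics/c1.png

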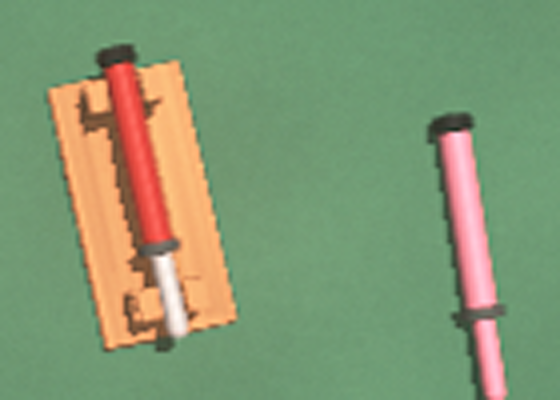

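The crop confirms it: the red-handled bar in the cradle, 190 mm long by measurement. The pink one stands to the right. Next is a wrist-camera look at the hub on the way.

```bash
cat >> h.py <<'E'
from scipy.spatial.transform import Rotation as Ro
def rot(yaw,pitch):
    """tool for a bar whose x axis has this yaw and elevation (deg): tool x along -bar"""
    b=Ro.from_euler('ZY',[yaw,-pitch],degrees=True).as_matrix() # bar x,y,z
    return np.c_[-b[:,0],b[:,1],-b[:,2]]
def rel(P,R):
    s=get_state();R0=np.array(s['eef_rot']);p=R0.T@(np.array(P)-s['ee_pos'])/10
    v=Ro.from_matrix(R0.T@R).as_rotvec();return np.round(p,2),np.round(v,3),'rows>=',max(np.linalg.norm(p)/4.17,np.degrees(np.linalg.norm(v))/7.16)
E
python3 - <<'E'
from h import *
np.set_printoptions(precision=3,suppress=True)
s=get_state();i=camera_info('wrist');V=np.array(i['view']);R0=np.array(s['eef_rot'])
print(i['fx'],i['cx'],i['cy']);C=-V[:3,:3].T@V[:3,3]
print('cam in tool',R0.T@(C-s['ee_pos']),'axes',R0.T@V[:3,:3].T)
# view pose: tool tilted 40 at yaw 12, above hub
for P,R in(((590,90,330),rot(12,20)),((560,90,330),rot(12,0))): 
    print(rel(P,R))
    Vr=(R0.T@V[:3,:3].T); Rc=(R@Vr).T; c=np.array(P)+R@(R0.T@(C-s['ee_pos'])); pc=Rc@(np.array([509,90,170])-c); print(i['cy']+i['fy']*pc[1]/pc[2],i['cx']+i['fx']*pc[0]/pc[2],pc[2])
E
```

```text
373.6715585082712 280.871340814013 208.56309923482203
cam in tool [  82.223    1.163 -198.341] axes [[-0.001 -0.955 -0.297]
 [ 1.    -0.001 -0.001]
 [ 0.001 -0.297  0.955]]
(array([-55.1 , -39.58, -14.39]), array([-0.079, -0.343, -0.448]), 'rows>=', np.float64(16.631608690059007))
29.537744870301538 301.02141362473463 293.0955346548691
(array([-52.19, -40.3 , -14.39]), array([ 0.   , -0.   , -0.452]), 'rows>=', np.float64(16.185031208432054))
128.21688996188334 291.1191944925431 351.75263070962336
```

```bash
python3 - <<'E'
from h import *
np.set_printoptions(precision=3,suppress=True)
s=get_state();i=camera_info('wrist');V=np.array(i['view']);R0=np.array(s['eef_rot']);C=-V[:3,:3].T@V[:3,3]
off=R0.T@(C-s['ee_pos']);Vr=R0.T@V[:3,:3].T
for x,p,z in((640,-20,320),(660,-30,320),(640,-30,340),(680,-35,300)):
    P=np.array([x,100,z]);R=rot(12,p);Rc=(R@Vr).T;c=P+R@off;pc=Rc@(np.array([520,93,180])-c);print(x,p,z,c,i['cy']+i['fy']*pc[1]/pc[2],i['cx']+i['fx']*pc[0]/pc[2],pc[2],rel(P,R))
E
```

```text
640 -20 320 [630.537  99.177 534.502] 112.31879009872861 298.69984644346135 359.2655462517713 (array([-59.72, -37.41, -13.39]), array([ 0.079,  0.343, -0.448]), 'rows>=', np.float64(17.200408681469977))
660 -30 320 [687.111 106.951 532.88 ] 125.4941590354103 301.7904213274493 380.8195463310761 (array([-61.66, -36.92, -13.39]), array([ 0.118,  0.515, -0.442]), 'rows>=', np.float64(17.53138363786584))
640 -30 340 [667.111 106.951 552.88 ] 150.8446633899142 297.0865496641715 396.02834860370564 (array([-59.72, -37.41, -15.39]), array([ 0.118,  0.515, -0.442]), 'rows>=', np.float64(17.296332536657456))
680 -35 300 [725.155 110.787 509.633] 114.76120364997652 306.1712714534309 376.16171305242705 (array([-63.6 , -36.44, -11.39]), array([ 0.138,  0.6  , -0.438]), 'rows>=', np.float64(17.78920550516552))
```

Emit:
carry_out --rows '[{"tx":-3,"ty":-1,"tz":-4,"hand":1},{"tx":-6,"ty":-3,"tz":-8},{"tx":-9,"ty":-5,"tz":-12},{"tx":-59.7,"ty":-37.4,"tz":-15.4,"rx":0.118,"ry":0.515,"rz":-0.442},{"tx":-59.7,"ty":-37.4,"tz":-15.4,"rx":0.118,"ry":0.515,"rz":-0.442},{"tx":-59.7,"ty":-37.4,"tz":-15.4,"rx":0.118,"ry":0.515,"rz":-0.442},{"tx":-59.7,"ty":-37.4,"tz":-15.4,"rx":0.118,"ry":0.515,"rz":-0.442},{"tx":-59.7,"ty":-37.4,"tz":-15.4,"rx":0.118,"ry":0.515,"rz":-0.442},{"tx":-59.7,"ty":-37.4,"tz":-15.4,"rx":0.118,"ry":0.515,"rz":-0.442},{"tx":-59.7,"ty":-37.4,"tz":-15.4,"rx":0.118,"ry":0.515,"rz":-0.442},{"tx":-59.7,"ty":-37.4,"tz":-15.4,"rx":0.118,"ry":0.515,"rz":-0.442},{"tx":-59.7,"ty":-37.4,"tz":-15.4,"rx":0.118,"ry":0.515,"rz":-0.442},{"tx":-59.7,"ty":-37.4,"tz":-15.4,"rx":0.118,"ry":0.515,"rz":-0.442},{"tx":-59.7,"ty":-37.4,"tz":-15.4,"rx":0.118,"ry":0.515,"rz":-0.442},{"tx":-59.7,"ty":-37.4,"tz":-15.4,"rx":0.118,"ry":0.515,"rz":-0.442},{"tx":-59.7,"ty":-37.4,"tz":-15.4,"rx":0.118,"ry":0.515,"rz":-0.442},{"tx":-59.7,"ty":-37.4,"tz":-15.4,"rx":0.118,"ry":0.515,"rz":-0.442},{"tx":-59.7,"ty":-37.4,"tz":-15.4,"rx":0.118,"ry":0.515,"rz":-0.442},{"tx":-59.7,"ty":-37.4,"tz":-15.4,"rx":0.118,"ry":0.515,"rz":-0.442},{"tx":-59.7,"ty":-37.4,"tz":-15.4,"rx":0.118,"ry":0.515,"rz":-0.442}]'

```text
$.rows[0]: bad value
```

Emit:
carry_out --rows '[{"rx":0.0,"ry":0.0,"rz":0.0,"tx":-3.0,"ty":-1.0,"tz":-4.0,"hand":1.0}]'

```text
time: 1.68
ee_pos: [167.6, 590.3, 211.4]
eef_rot: [[-0.971, 0.237, -0.007], [0.237, 0.971, -0.011], [0.004, -0.012, -1.0]]
wrist_force: [0.0, -0.3, -1.2]
opening: 86.9
gripper_force: 0.0
```

Emit:
carry_out --rows '[{"rx":0,"ry":0,"rz":0,"tx":-4,"ty":-3,"tz":-4,"hand":1},{"rx":0,"ry":0.1,"rz":-0.1,"tx":-8,"ty":-5,"tz":-8,"hand":1},{"rx":0.118,"ry":0.515,"rz":-0.442,"tx":-56.7,"ty":-36.4,"tz":-11.4,"hand":1},{"rx":0.118,"ry":0.515,"rz":-0.442,"tx":-56.7,"ty":-36.4,"tz":-11.4,"hand":1},{"rx":0.118,"ry":0.515,"rz":-0.442,"tx":-56.7,"ty":-36.4,"tz":-11.4,"hand":1},{"rx":0.118,"ry":0.515,"rz":-0.442,"tx":-56.7,"ty":-36.4,"tz":-11.4,"hand":1},{"rx":0.118,"ry":0.515,"rz":-0.442,"tx":-56.7,"ty":-36.4,"tz":-11.4,"hand":1},{"rx":0.118,"ry":0.515,"rz":-0.442,"tx":-56.7,"ty":-36.4,"tz":-11.4,"hand":1},{"rx":0.118,"ry":0.515,"rz":-0.442,"tx":-56.7,"ty":-36.4,"tz":-11.4,"hand":1},{"rx":0.118,"ry":0.515,"rz":-0.442,"tx":-56.7,"ty":-36.4,"tz":-11.4,"hand":1},{"rx":0.118,"ry":0.515,"rz":-0.442,"tx":-56.7,"ty":-36.4,"tz":-11.4,"hand":1},{"rx":0.118,"ry":0.515,"rz":-0.442,"tx":-56.7,"ty":-36.4,"tz":-11.4,"hand":1},{"rx":0.118,"ry":0.515,"rz":-0.442,"tx":-56.7,"ty":-36.4,"tz":-11.4,"hand":1},{"rx":0.118,"ry":0.515,"rz":-0.442,"tx":-56.7,"ty":-36.4,"tz":-11.4,"hand":1},{"rx":0.118,"ry":0.515,"rz":-0.442,"tx":-56.7,"ty":-36.4,"tz":-11.4,"hand":1},{"rx":0.118,"ry":0.515,"rz":-0.442,"tx":-56.7,"ty":-36.4,"tz":-11.4,"hand":1},{"rx":0.118,"ry":0.515,"rz":-0.442,"tx":-56.7,"ty":-36.4,"tz":-11.4,"hand":1},{"rx":0.118,"ry":0.515,"rz":-0.442,"tx":-56.7,"ty":-36.4,"tz":-11.4,"hand":1},{"rx":0.118,"ry":0.515,"rz":-0.442,"tx":-56.7,"ty":-36.4,"tz":-11.4,"hand":1},{"rx":0.118,"ry":0.515,"rz":-0.442,"tx":-56.7,"ty":-36.4,"tz":-11.4,"hand":1}]'

```text
time: 3.35
ee_pos: [634.9, 103.3, 332.2]
eef_rot: [[-0.846, -0.208, -0.49], [-0.18, 0.978, -0.103], [0.501, 0.001, -0.865]]
wrist_force: [-1.1, 0.1, -0.5]
opening: 87.1
gripper_force: 0.0
```

```bash
python3 - <<'E'
from h import *
import json
np.set_printoptions(precision=1,suppress=True)
i=camera_info('wrist');w=camera('wrist');save('w1',w);json.dump({k:(np.array(v).tolist()) for k,v in i.items()},open('w1.json','w'))
save('w1c',cv2.resize(w,(800,600),interpolation=2))
s=get_state();print(s['ee_pos'],s['time'],s['joint_pos'],s['wrist_force'])
for q in('hub','hub_mouth','work','pin_top','press','ram'): print(q,[(round(d['p'],2),d['point'],int(d['pixels'].sum())) for d in trace(q,'wrist')])
E
```

```text
[634.6 104.  332.9] 3.4 [  4.5  43.   36.4  -4.9 130.3 -99.7] [-0.5  0.3  0. ]
hub [(0.57, [144.9, 289.1], 2190)]
hub_mouth [(0.72, [146.1, 295.6], 2179)]
work [(0.74, [209.2, 341.7], 950), (0.63, [166.2, 371.1], 682)]
pin_top [(0.47, [353.4, 189.7], 914)]
press [(0.65, [163.4, 347.0], 20481)]
ram [(0.72, [164.7, 371.6], 697)]
```

View pics/w1c.png

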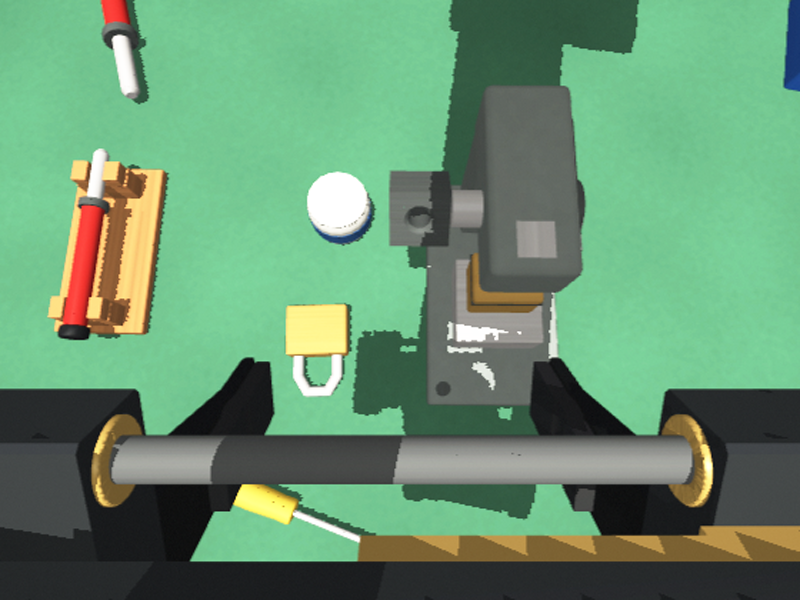

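Wrist picture: hub at about (row 208, col 420), with its mouth at (216,419). The press head is to its right and the cradle bar is at upper left. Enlarging the hub for exact points.

```bash
python3 - <<'E'
import cv2
w=cv2.imread('pics/w1.png');c=w[50:200,265:415].copy();c=cv2.convertScaleAbs(c,alpha=1.5,beta=10);cv2.imwrite('pics/w1h.png',cv2.resize(c,(600,600),interpolation=cv2.INTER_CUBIC))
E
```

```text
(no output)
```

View pics/w1h.png

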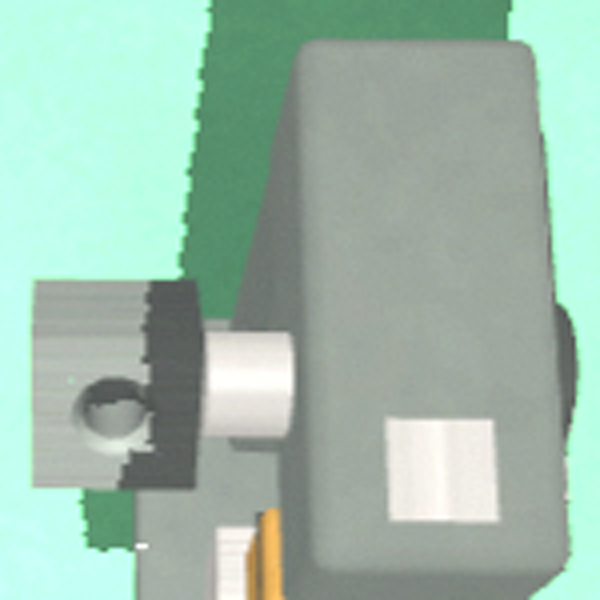

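```bash
python3 - <<'E'
from h import *
import json
from scipy.optimize import least_squares
np.set_printoptions(precision=2,suppress=True)
W=json.load(open('w1.json'))
n=lambda r,c:(50+(r+.5)/4-.5,265+(c+.5)/4-.5)
pts=[((13.8,-78,181.6),n(412,115)),((27.9,-100,164.7),n(489,34)),((27.9,-56,164.7),n(489,197)),((-27.9,-100,175.3),n(281,33)),((-27.9,-56,175.3),n(281,197)),
((60,-32,203),n(573,313)),((60,32,203),n(573,569)),((-85,-32,203),n(39,298)),((-85,32,203),n(39,536))]
A=np.array([p for p,_ in pts]);O=np.array([o for _,o in pts])
def wp(q,A): 
    Rz=Ro.from_euler('z',q[2],degrees=True).as_matrix();return A@Rz.T+[q[0],q[1],q[3] if len(q)>3 else 0]
for q0 in([490,165,12],[490,165,12,0]):
    f=lambda q:(proj(W,wp(q,A))-O).ravel();r=least_squares(f,q0,loss='soft_l1');print(r.x,f(r.x).reshape(-1,2).T)
    print('mouth',wp(r.x,A[:1]))
    T=camera_info('top');S=camera_info('side')
    print('top proj hub ax',proj(T,wp(r.x,np.array([[0,-78,170.]]))),'side',proj(S,wp(r.x,np.array([[0,-78,170.]]))))
# bar in the wrist picture at z=50
for nm,(r,c) in dict(tip=(152,98),end=(334,73)).items(): print(nm,atz(W,(r*.7,c*.7),50 if nm=='tip' else 58))
E
```

```text
[494.49 167.87  11.25] [[ 1.59  0.31  0.79 -0.43  0.04 -0.33  0.47 -2.28 -1.59]
 [-0.05 -1.01 -0.52 -0.08 -0.05 -0.5   3.06 -0.16  2.29]]
mouth [[523.24  94.06 181.6 ]]
top proj hub ax [[219.73 195.7 ]] side [[166.79 236.81]]
[491.45 167.92  11.17  -7.47] [[ 1.41 -0.24  0.29  0.05  0.57 -1.3  -0.42 -0.44  0.32]
 [ 0.32 -0.25 -0.58  0.74 -0.03 -1.25  0.84 -0.57  0.63]]
mouth [[520.1   94.07 174.13]]
top proj hub ax [[221.12 196.37]] side [[169.39 235.97]]
tip [ 468.18 -244.68   50.  ]
end [ 650.6  -200.99   58.  ]
```

```bash
python3 - <<'E'
from h import *
print(rel((589,-219,150),rot(11,0)))
E
```

```text
(array([  0.56, -30.65,  21.5 ]), array([-0.005, -0.523,  0.019]), 'rows>=', np.float64(8.97841286638183))
```

Emit:
carry_out --rows '[{"rx":0,"ry":-0.1,"rz":0,"tx":0,"ty":-4,"tz":0,"hand":1},{"rx":0,"ry":-0.2,"rz":0,"tx":0.2,"ty":-8,"tz":2,"hand":1},{"rx":-0.005,"ry":-0.523,"rz":0.019,"tx":0.6,"ty":-30.6,"tz":21.5,"hand":1},{"rx":-0.005,"ry":-0.523,"rz":0.019,"tx":0.6,"ty":-30.6,"tz":21.5,"hand":1},{"rx":-0.005,"ry":-0.523,"rz":0.019,"tx":0.6,"ty":-30.6,"tz":21.5,"hand":1},{"rx":-0.005,"ry":-0.523,"rz":0.019,"tx":0.6,"ty":-30.6,"tz":21.5,"hand":1},{"rx":-0.005,"ry":-0.523,"rz":0.019,"tx":0.6,"ty":-30.6,"tz":21.5,"hand":1},{"rx":-0.005,"ry":-0.523,"rz":0.019,"tx":0.6,"ty":-30.6,"tz":21.5,"hand":1},{"rx":-0.005,"ry":-0.523,"rz":0.019,"tx":0.6,"ty":-30.6,"tz":21.5,"hand":1},{"rx":-0.005,"ry":-0.523,"rz":0.019,"tx":0.6,"ty":-30.6,"tz":21.5,"hand":1},{"rx":-0.005,"ry":-0.523,"rz":0.019,"tx":0.6,"ty":-30.6,"tz":21.5,"hand":1},{"rx":-0.005,"ry":-0.523,"rz":0.019,"tx":0.6,"ty":-30.6,"tz":21.5,"hand":1},{"rx":-0.005,"ry":-0.523,"rz":0.019,"tx":0.6,"ty":-30.6,"tz":21.5,"hand":1}]'

```text
time: 4.78
ee_pos: [589.0, -218.7, 150.7]
eef_rot: [[-0.982, -0.189, 0.0], [-0.189, 0.982, 0.0], [-0.001, -0.0, -1.0]]
wrist_force: [-0.5, -0.7, 0.2]
opening: 87.0
gripper_force: 0.0
```

```bash
cat >> h.py <<'E'
def barfit(w,W,zh=50):
    """red handle in a picture -> centre and yaw of the handle at height zh, the two ends"""
    h=cv2.cvtColor(w,cv2.COLOR_RGB2HSV);m=(((h[...,0]<6)|(h[...,0]>174))&(h[...,1]>190)&(h[...,2]>70)).astype(np.uint8)
    n,l,st,c=cv2.connectedComponentsWithStats(m);k=1+np.argmax(st[1:,4]);r,c=np.nonzero(l==k)
    P=np.array([atz(W,x,zh)[:2] for x in zip(r,c)]);ce=P.mean(0);u,s,v=np.linalg.svd(P-ce,full_matrices=False);v=v[0]*np.sign(v[0][0]);t=(P-ce)@v
    return ce,np.degrees(np.arctan2(v[1],v[0])),ce+v*t.min(),ce+v*t.max(),(r.min(),r.max(),c.min(),c.max(),len(r))
E
python3 - <<'E'
from h import *
np.set_printoptions(precision=1,suppress=True)
W=camera_info('wrist');w=camera('wrist');save('w2',w);print(barfit(w,W,54))
s=get_state();print(s['ee_pos'],s['eef_rot'])
E
```

```text
(array([ 577.8, -220. ]), np.float64(11.09065880261546), array([ 528.6, -229.6]), array([ 644.5, -206.9]), (np.int64(120), np.int64(260), np.int64(269), np.int64(293), 2749))
[ 589.4 -218.5  151.1] [[-1.  -0.2  0. ]
 [-0.2  1.  -0. ]
 [-0.  -0.  -1. ]]
```

View pics/w2.png

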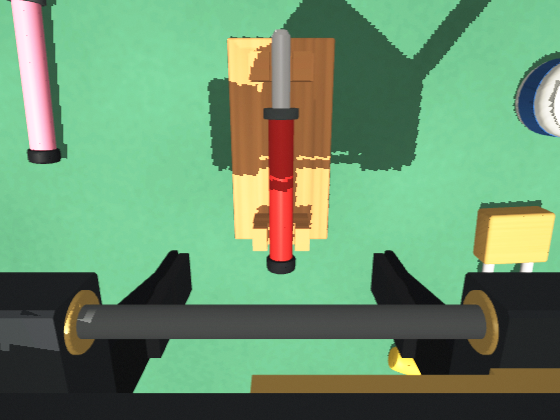

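The smaller red bar lies along image column 281 between the fingers, with its collar at row 113 and its black end at row 265. The yaw matches the gripper, so I'm descending to grasp.

Emit:
carry_out --grip_force 60 --rows '[{"rx":0,"ry":0,"rz":0,"tx":-0.1,"ty":0.1,"tz":3,"hand":1},{"rx":0,"ry":0,"rz":0,"tx":-0.1,"ty":0.1,"tz":6,"hand":1},{"rx":0,"ry":0,"rz":0,"tx":-0.1,"ty":0.1,"tz":9,"hand":1},{"rx":0,"ry":0,"rz":0,"tx":-0.1,"ty":0.1,"tz":11,"hand":1},{"rx":0,"ry":0,"rz":0,"tx":-0.1,"ty":0.1,"tz":12,"hand":1},{"rx":0,"ry":0,"rz":0,"tx":-0.1,"ty":0.1,"tz":12,"hand":0.7},{"rx":0,"ry":0,"rz":0,"tx":-0.1,"ty":0.1,"tz":12,"hand":0.4},{"rx":0,"ry":0,"rz":0,"tx":-0.1,"ty":0.1,"tz":12,"hand":0.3},{"rx":0,"ry":0,"rz":0,"tx":-0.1,"ty":0.1,"tz":12,"hand":0.1},{"rx":0,"ry":0,"rz":0,"tx":-0.1,"ty":0.1,"tz":12,"hand":0},{"rx":0,"ry":0,"rz":0,"tx":-0.1,"ty":0.1,"tz":12,"hand":0},{"rx":0,"ry":0,"rz":0,"tx":-0.1,"ty":0.1,"tz":12,"hand":0},{"rx":0,"ry":0,"rz":0,"tx":-0.1,"ty":0.1,"tz":12,"hand":0},{"rx":0,"ry":0,"rz":0,"tx":-0.1,"ty":0.1,"tz":12,"hand":0},{"rx":0,"ry":0,"rz":0,"tx":-0.1,"ty":0.1,"tz":12,"hand":0}]'

```text
time: 6.08
ee_pos: [588.9, -218.3, 29.5]
eef_rot: [[-0.982, -0.189, -0.001], [-0.189, 0.982, 0.0], [0.001, 0.0, -1.0]]
wrist_force: [-0.9, 0.4, -0.3]
opening: 28.4
gripper_force: 0.0
```

Emit:
carry_out --rows '[{"rx":0,"ry":0,"rz":0,"tx":0,"ty":0,"tz":0,"hand":0},{"rx":0,"ry":0,"rz":0,"tx":0,"ty":0,"tz":0,"hand":0},{"rx":0,"ry":0,"rz":0,"tx":0,"ty":0,"tz":0,"hand":0},{"rx":0,"ry":0,"rz":0,"tx":0,"ty":0,"tz":0,"hand":0},{"rx":0,"ry":0,"rz":0,"tx":0,"ty":0,"tz":0,"hand":0},{"rx":0,"ry":0,"rz":0,"tx":0,"ty":0,"tz":0,"hand":0}]'

```text
time: 6.58
ee_pos: [589.0, -218.3, 29.5]
eef_rot: [[-0.982, -0.189, -0.001], [-0.189, 0.982, 0.0], [0.001, 0.0, -1.0]]
wrist_force: [-0.3, -0.9, -0.1]
opening: 0.8
gripper_force: 0.0
```

The fingers shut without the bar, so I'm looking.

```bash
python3 - <<'E'
from h import *
np.set_printoptions(precision=1,suppress=True)
W=camera_info('wrist');w=camera('wrist');t=camera('top');sd=camera('side')
T=camera_info('top');S=camera_info('side')
save('c3',np.hstack([w[:,100:460],cv2.resize(t[150:250,270:370],(420,420),interpolation=2)]))
s=get_state();tc=np.array(s['ee_pos']);print(tc,[proj(i,tc) for i in(W,T,S)])
print(barfit(w,W,54))
E
```

```text
[ 589.  -218.3   29.5] [array([[242. , 279.1]]), array([[187.3, 322.8]]), array([[258.2, 326. ]])]
(array([ 555.2, -224.4]), np.float64(10.856598194487137), array([ 528.8, -229.4]), array([ 588.2, -218.1]), (np.int64(139), np.int64(259), np.int64(259), np.int64(300), 4426))
```

View pics/c3.png

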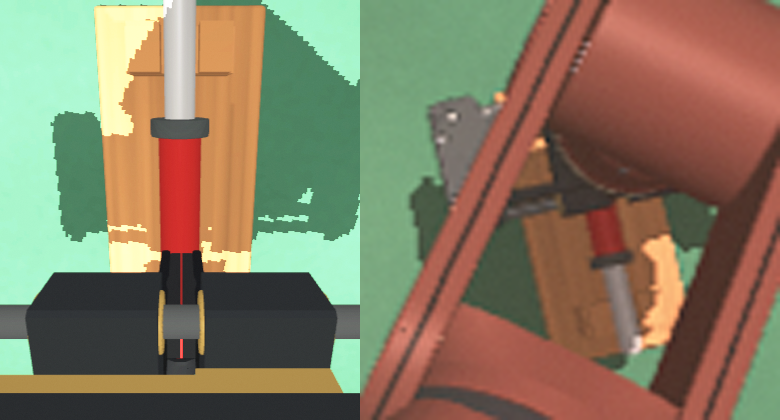

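```bash
python3 - <<'E'
from h import *
np.set_printoptions(precision=1,suppress=True)
W=camera_info('wrist');s=get_state();R=np.array(s['eef_rot']);p=np.array(s['ee_pos'])
for x in(0,9.5):
  for z in(0,-10,-20,-30,-40): print(x,z,proj(W,p+R@[x,0,z])[0])
w=camera('wrist');c=cv2.resize(w[225:375,205:355],(600,600),interpolation=2);save('c4',cv2.convertScaleAbs(c,alpha=1.6,beta=15))
print(s['opening'],s['gripper_force'])
E
```

```text
0 0 [242.  279.1]
0 -10 [249.  279.1]
0 -20 [256.6 279. ]
0 -30 [265.1 278.9]
0 -40 [274.5 278.7]
9.5 0 [226.3 279.1]
9.5 -10 [232.7 279. ]
9.5 -20 [239.7 278.9]
9.5 -30 [247.4 278.8]
9.5 -40 [256.  278.7]
0.558939791201321 0.0
```

View pics/c4.png

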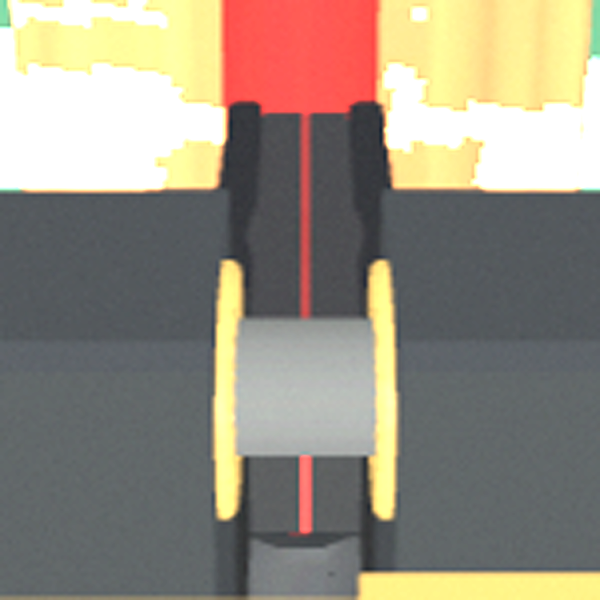

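```bash
python3 - <<'E'
import workcell; print(workcell.grip_depth, [x for x in dir(workcell) if x[0]!='_'])
from h import *
# pixel edges of the open fingers in hover picture w2
w=cv2.imread('pics/w2.png',0)
for r in (248,251,254,258,264,272): 
    d=np.nonzero(w[r]<45)[0]; print(r,d[d<281].max() if (d<281).any() else None,d[(d>300)].min() if (d>300).any() else None, d[d<281].min() if (d<281).any() else None,d.max() if len(d) else None)
E
```

```text
18.700000000000003 ['Unreachable', 'camera', 'camera_info', 'get_state', 'grip_depth', 'hand_in', 'trace']
248 None None None None
251 176 385 171 391
254 188 374 168 394
258 269 374 165 397
264 271 373 161 401
272 189 373 155 478
```

Measured from the picture, the finger ends sit about 37 mm short of the reported TCP (depth 175 mm against 213 mm), so the fingers closed above the bar. I'll open, then go lower in guarded steps.

Emit:
carry_out --rows '[{"rx":0,"ry":0,"rz":0,"tx":0,"ty":0,"tz":0,"hand":0.8},{"rx":0,"ry":0,"rz":0,"tx":0,"ty":0,"tz":0,"hand":0.8},{"rx":0,"ry":0,"rz":0,"tx":0,"ty":0,"tz":0,"hand":0.8},{"rx":0,"ry":0,"rz":0,"tx":0,"ty":0,"tz":0,"hand":0.8},{"rx":0,"ry":0,"rz":0,"tx":0,"ty":0,"tz":0,"hand":0.8},{"rx":0,"ry":0,"rz":0,"tx":0,"ty":0,"tz":0,"hand":0.8},{"rx":0,"ry":0,"rz":0,"tx":0,"ty":0,"tz":0,"hand":0.8},{"rx":0,"ry":0,"rz":0,"tx":0,"ty":0,"tz":0.5,"hand":0.8},{"rx":0,"ry":0,"rz":0,"tx":0,"ty":0,"tz":1.0,"hand":0.8},{"rx":0,"ry":0,"rz":0,"tx":0,"ty":0,"tz":1.5,"hand":0.8},{"rx":0,"ry":0,"rz":0,"tx":0,"ty":0,"tz":1.5,"hand":0.8}]'

```text
time: 7.7
ee_pos: [587.7, -217.7, 12.6]
eef_rot: [[-0.982, -0.189, -0.003], [-0.189, 0.982, 0.001], [0.003, 0.002, -1.0]]
wrist_force: [-0.2, 0.7, 0.1]
opening: 65.2
gripper_force: 0.0
```

Emit:
carry_out --rows '[{"rx":0,"ry":0,"rz":0,"tx":0,"ty":0,"tz":0.2,"hand":0.8},{"rx":0,"ry":0,"rz":0,"tx":0,"ty":0,"tz":0.4,"hand":0.8},{"rx":0,"ry":0,"rz":0,"tx":0,"ty":0,"tz":0.6,"hand":0.8}]'

```text
time: 7.95
ee_pos: [589.1, -218.4, 8.4]
eef_rot: [[-0.982, -0.189, -0.001], [-0.189, 0.982, 0.0], [0.001, 0.0, -1.0]]
wrist_force: [0.8, -0.2, 0.3]
opening: 69.2
gripper_force: 0.0
```

```bash
python3 - <<'E'
from h import *
s=get_state();print(s['ee_pos'],s['wrist_force'])
E
```

```text
[ 589.06556448 -218.35119099    8.42699866] [ 0.81222464 -0.16896911  0.29114219]
```

Emit:
carry_out --rows '[{"rx":0,"ry":0,"rz":0,"tx":0,"ty":0,"tz":0.3,"hand":0.8},{"rx":0,"ry":0,"rz":0,"tx":0,"ty":0,"tz":0.6,"hand":0.8},{"rx":0,"ry":0,"rz":0,"tx":0,"ty":0,"tz":0.9,"hand":0.8},{"rx":0,"ry":0,"rz":0,"tx":0,"ty":0,"tz":1.2,"hand":0.8},{"rx":0,"ry":0,"rz":0,"tx":0,"ty":0,"tz":1.3,"hand":0.8}]'

```text
time: 8.37
ee_pos: [588.5, -218.1, -5.2]
eef_rot: [[-0.982, -0.189, -0.002], [-0.189, 0.982, 0.001], [0.002, 0.001, -1.0]]
wrist_force: [-0.8, 0.1, 0.3]
opening: 69.6
gripper_force: 0.0
```

Emit:
carry_out --grip_force 60 --rows '[{"rx":0,"ry":0,"rz":0,"tx":0,"ty":0,"tz":0,"hand":0},{"rx":0,"ry":0,"rz":0,"tx":0,"ty":0,"tz":0,"hand":0},{"rx":0,"ry":0,"rz":0,"tx":0,"ty":0,"tz":0,"hand":0},{"rx":0,"ry":0,"rz":0,"tx":0,"ty":0,"tz":0,"hand":0},{"rx":0,"ry":0,"rz":0,"tx":0,"ty":0,"tz":0,"hand":0},{"rx":0,"ry":0,"rz":0,"tx":0,"ty":0,"tz":0,"hand":0},{"rx":0,"ry":0,"rz":0,"tx":0,"ty":0,"tz":0,"hand":0},{"rx":0,"ry":0,"rz":0,"tx":0,"ty":0,"tz":0,"hand":0},{"rx":0,"ry":0,"rz":0,"tx":0,"ty":0,"tz":0,"hand":0},{"rx":0,"ry":0,"rz":0,"tx":0,"ty":0,"tz":0,"hand":0},{"rx":0,"ry":0,"rz":0,"tx":0,"ty":0,"tz":0,"hand":0},{"rx":0,"ry":0,"rz":0,"tx":0,"ty":0,"tz":0,"hand":0}]'

```text
time: 9.37
ee_pos: [589.0, -218.4, -4.4]
eef_rot: [[-0.982, -0.189, -0.001], [-0.189, 0.982, 0.0], [0.001, 0.0, -1.0]]
wrist_force: [1.3, -0.5, 0.2]
opening: 18.7
gripper_force: 60.0
```

```bash
cat >> h.py <<'E'
M=np.array([522.5,94,181.6]);YAW=11.25;G=69.6;D=54.4;AX=M-18*rot(YAW,40.1)[:,0]*-1
def tcp(s,el=40.1,m=None):
    """reported TCP with the bar's collar s mm out of the mouth, hole at elevation el"""
    R=rot(YAW,el);u=-R[:,0];a=(M if m is None else m)-18*(-rot(YAW,40.1)[:,0]);return a+u*(18+s+G)+R[:,2]*D,R
E
python3 - <<'E'
from h import *
np.set_printoptions(precision=3,suppress=True)
print(AX);s=get_state();print(s['time'],s['joint_pos'])
P,R=tcp(90);print(P);print(rel(P,R))
P2,R2=tcp(130);print(rel(P2+[0,-100,60],R2))
E
```

```text
[508.996  91.314 170.006]
9.3667 [ -27.517   24.382   94.615   -0.023   61.049 -128.402]
[676.603 124.653 242.79 ]
(array([-15.07,  32.03, -24.72]), array([-0.002, -0.701, -0.006]), 'rows>=', np.float64(10.354601198707023))
(array([-16.23,  22.23, -33.3 ]), array([-0.002, -0.701, -0.006]), 'rows>=', np.float64(10.361514324373278))
```

Emit:
carry_out --rows '[{"rx":0,"ry":0,"rz":0,"tx":0,"ty":0,"tz":-1.5,"hand":0},{"rx":0,"ry":0,"rz":0,"tx":0,"ty":0,"tz":-4,"hand":0},{"rx":0,"ry":0,"rz":0,"tx":0,"ty":0,"tz":-7,"hand":0},{"rx":0,"ry":0,"rz":0,"tx":0,"ty":0,"tz":-10,"hand":0},{"rx":0,"ry":-0.07,"rz":0,"tx":-1.6,"ty":2,"tz":-13,"hand":0},{"rx":0,"ry":-0.14,"rz":0,"tx":-3.2,"ty":4,"tz":-15,"hand":0},{"rx":0,"ry":-0.21,"rz":0,"tx":-5,"ty":6,"tz":-17,"hand":0},{"rx":0,"ry":-0.28,"rz":0,"tx":-6.5,"ty":8,"tz":-19,"hand":0},{"rx":0,"ry":-0.35,"rz":0,"tx":-8,"ty":10,"tz":-21,"hand":0},{"rx":0,"ry":-0.42,"rz":0,"tx":-9.5,"ty":12,"tz":-23,"hand":0},{"rx":0,"ry":-0.49,"rz":0,"tx":-11,"ty":14,"tz":-25,"hand":0},{"rx":0,"ry":-0.56,"rz":0,"tx":-13,"ty":16,"tz":-27,"hand":0},{"rx":-0.001,"ry":-0.63,"rz":-0.003,"tx":-14.5,"ty":18,"tz":-30,"hand":0},{"rx":-0.002,"ry":-0.7,"rz":-0.006,"tx":-16.2,"ty":20,"tz":-33.3,"hand":0},{"rx":-0.002,"ry":-0.701,"rz":-0.006,"tx":-16.2,"ty":22.2,"tz":-33.3,"hand":0},{"rx":-0.002,"ry":-0.701,"rz":-0.006,"tx":-16.2,"ty":22.2,"tz":-33.3,"hand":0},{"rx":-0.002,"ry":-0.701,"rz":-0.006,"tx":-16.2,"ty":22.2,"tz":-33.3,"hand":0},{"rx":-0.002,"ry":-0.701,"rz":-0.006,"tx":-16.2,"ty":22.2,"tz":-33.3,"hand":0}]'

```text
time: 10.87
ee_pos: [705.6, 30.3, 326.7]
eef_rot: [[-0.752, -0.196, 0.63], [-0.15, 0.981, 0.126], [-0.642, 0.001, -0.767]]
wrist_force: [0.1, -0.2, -2.5]
opening: 18.6
gripper_force: 60.0
```

```bash
python3 - <<'E'
from h import *
np.set_printoptions(precision=3,suppress=True)
s=get_state();print(s['ee_pos'],s['wrist_force'],s['opening'],s['joint_pos'])
P,R=tcp(80);print(P,rel(P,R))
E
```

```text
[705.608  30.278 326.674] [ 0.069 -0.228 -2.463] 18.64450212081142 [ -11.833  -11.336  106.07    19.448   49.333 -121.058]
[669.1   123.161 236.349] (array([7.16, 9.82, 5.8 ]), array([ 0.001, -0.003,  0.   ]), 'rows>=', np.float64(3.227938858829378))
```

Emit:
carry_out --rows '[{"rx":0,"ry":0,"rz":0,"tx":1.5,"ty":3,"tz":1.5,"hand":0},{"rx":0,"ry":0,"rz":0,"tx":3.5,"ty":5,"tz":3,"hand":0},{"rx":0,"ry":0,"rz":0,"tx":5,"ty":7.5,"tz":4.5,"hand":0},{"rx":0.001,"ry":-0.003,"rz":0,"tx":6.5,"ty":9.3,"tz":5.5,"hand":0},{"rx":0.001,"ry":-0.003,"rz":0,"tx":7.2,"ty":9.8,"tz":5.8,"hand":0},{"rx":0.001,"ry":-0.003,"rz":0,"tx":7.2,"ty":9.8,"tz":5.8,"hand":0},{"rx":0.001,"ry":-0.003,"rz":0,"tx":7.2,"ty":9.8,"tz":5.8,"hand":0},{"rx":0.001,"ry":-0.003,"rz":0,"tx":7.2,"ty":9.8,"tz":5.8,"hand":0}]'

```text
time: 11.53
ee_pos: [671.4, 121.6, 239.6]
eef_rot: [[-0.747, -0.193, 0.636], [-0.148, 0.981, 0.124], [-0.648, -0.001, -0.761]]
wrist_force: [-0.2, -0.1, -1.5]
opening: 18.6
gripper_force: 60.0
```

```bash
python3 - <<'E'
from h import *
np.set_printoptions(precision=2,suppress=True)
W=camera_info('wrist');s=get_state();w=camera('wrist');a=camera('side');S=camera_info('side')
P,R=tcp(80);print(s['ee_pos'],P,rel(P,R))
R=np.array(s['eef_rot']);b=np.array(s['ee_pos'])+R@[0,0,-D];ux=-R[:,0]
for n,q in dict(tip=b-(G+55)*ux,orig=b-G*ux,mouth=M,grip=b).items(): print(n,q,'wrist',proj(W,q)[0],'side',proj(S,q)[0])
im=w.copy()
c1=cv2.resize(w[0:300,140:440],(600,600),interpolation=2)
save('c5w',w);save('c5s',a)
sd=cv2.resize(a[110:210,205:255+35],(510,600),interpolation=2)[:, :200] if 0 else cv2.resize(a[110:210,205:285],(200*1,250),interpolation=2)
pad=np.zeros((600,200,3),np.uint8);pad[:250]=sd;save('c5',np.hstack([c1,pad]))
E
```

```text
[671.4  121.61 239.65] [669.1  123.16 236.35] (array([0.39, 0.2 , 0.15]), array([-0.  ,  0.01, -0.  ]), 'rows>=', np.float64(0.11119970883361877))
tip [543.73  96.44 200.26] wrist [-41.76 277.85] side [153.03 246.01]
orig [584.8  104.57 235.93] wrist [126.49 278.26] side [136.38 256.75]
mouth [522.5  94.  181.6] wrist [-146.06  283.16] side [161.43 240.13]
grip [636.78 114.85 281.06] wrist [290.63 278.65] side [115.35 270.31]
```

View pics/c5.png

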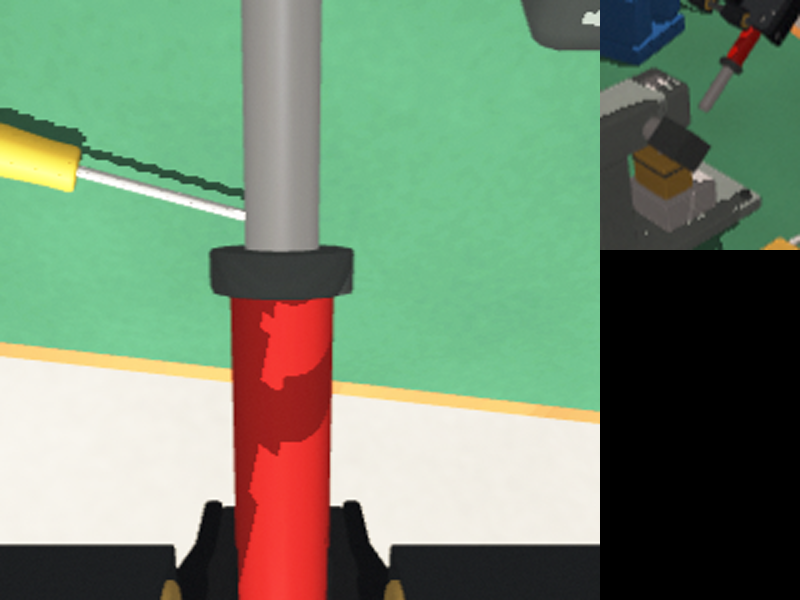

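Bar pose matches the model: collar at (125,281) in the wrist view against a predicted (126,278). In the side view the bar's axis points at the middle of the mouth face. Now approaching along the hole.

Emit:
carry_out --rows '[{"rx":0,"ry":0,"rz":0,"tx":0,"ty":0,"tz":0,"hand":0},{"rx":0,"ry":0,"rz":0,"tx":0.5,"ty":0,"tz":0,"hand":0},{"rx":0,"ry":0,"rz":0,"tx":1.0,"ty":0,"tz":0,"hand":0},{"rx":0,"ry":0,"rz":0,"tx":1.5,"ty":0,"tz":0,"hand":0},{"rx":0,"ry":0,"rz":0,"tx":1.5,"ty":0,"tz":0,"hand":0},{"rx":0,"ry":0,"rz":0,"tx":1.5,"ty":0,"tz":0,"hand":0}]'

```text
time: 12.13
ee_pos: [658.1, 120.7, 227.4]
eef_rot: [[-0.749, -0.194, 0.634], [-0.149, 0.981, 0.125], [-0.646, -0.0, -0.763]]
wrist_force: [0.2, -0.0, -1.9]
opening: 18.6
gripper_force: 60.0
```

```bash
cat > st.py <<'E'
from h import *
import sys
np.set_printoptions(precision=2,suppress=True)
s=get_state();R=np.array(s['eef_rot']);g=np.array(s['ee_pos'])+R@[0,0,-D];u=-R[:,0]
el=np.degrees(np.arcsin(u[2]));o=g-G*u;h=-rot(YAW,40.1)[:,0]
print('t',round(s['time'],2),'tcp',np.array(s['ee_pos']),'el',el,'yaw',np.degrees(np.arctan2(u[1],u[0])),'collar rel mouth in tool axes (cm)',R.T@(o-M)/10,'F tool',R.T@np.array(s['wrist_force']),'tq',R.T@np.array(s['ft_torque']),'open',s['opening'])
P,Q=tcp(float(sys.argv[1]),float(sys.argv[2]) if len(sys.argv)>2 else 40.1);print('to go',rel(P,Q))
E
python3 st.py 65
```

```text
t 12.13 tcp [658.13 120.67 227.38] el 40.2389612732586 yaw 11.223881902810394 collar rel mouth in tool axes (cm) [-6.55 -0.02 -0.01] F tool [ 1.1  -0.08  1.59] tq [-0.08  0.63  0.07] open 18.628866843183655
to go (array([0.06, 0.03, 0.04]), array([-0.,  0., -0.]), 'rows>=', np.float64(0.020567382361842107))
```

Emit:
carry_out --rows '[{"rx":0,"ry":0,"rz":0,"tx":0.4,"ty":-0.07,"tz":0.02,"hand":0},{"rx":0,"ry":0,"rz":0,"tx":0.8,"ty":-0.07,"tz":0.02,"hand":0},{"rx":0,"ry":0,"rz":0,"tx":1.2,"ty":-0.07,"tz":0.02,"hand":0},{"rx":0,"ry":0,"rz":0,"tx":1.5,"ty":-0.07,"tz":0.02,"hand":0},{"rx":0,"ry":0,"rz":0,"tx":1.5,"ty":-0.07,"tz":0.02,"hand":0}]'

```text
time: 12.55
ee_pos: [646.8, 117.8, 217.1]
eef_rot: [[-0.749, -0.194, 0.633], [-0.149, 0.981, 0.125], [-0.645, -0.0, -0.764]]
wrist_force: [0.4, 0.4, -3.1]
opening: 18.8
gripper_force: 60.0
```

```bash
python3 st.py 50
```

```text
t 12.55 tcp [646.84 117.81 217.05] el 40.19901358684404 yaw 11.224722082022783 collar rel mouth in tool axes (cm) [-5.   -0.08  0.02] F tool [1.63 0.28 2.64] tq [-0.02  0.69  0.02] open 18.79364985026857
to go (array([ 0.01,  0.09, -0.  ]), array([-0.,  0., -0.]), 'rows>=', np.float64(0.021873869567954063))
```

Tip is about 5 mm in with no contact force. Continuing in guarded steps.

Emit:
carry_out --rows '[{"rx":0,"ry":0,"rz":0,"tx":0.3,"ty":0,"tz":0,"hand":0},{"rx":0,"ry":0,"rz":0,"tx":0.6,"ty":0,"tz":0,"hand":0},{"rx":0,"ry":0,"rz":0,"tx":0.9,"ty":0,"tz":0,"hand":0},{"rx":0,"ry":0,"rz":0,"tx":1.0,"ty":0,"tz":0,"hand":0}]'

```text
time: 12.88
ee_pos: [639.7, 116.4, 211.1]
eef_rot: [[-0.749, -0.195, 0.634], [-0.149, 0.981, 0.125], [-0.646, -0.0, -0.763]]
wrist_force: [0.2, 0.6, -3.8]
opening: 18.5
gripper_force: 60.0
```

```bash
python3 st.py 40
```

```text
t 12.88 tcp [639.69 116.36 211.06] el 40.23861260893385 yaw 11.235176106176068 collar rel mouth in tool axes (cm) [-4.05 -0.09  0.02] F tool [2.21 0.53 3.05] tq [-0.03  0.69  0.07] open 18.477403584335534
to go (array([0.06, 0.09, 0.01]), array([-0.,  0., -0.]), 'rows>=', np.float64(0.02709760700501095))
```

Emit:
carry_out --rows '[{"rx":0,"ry":0,"rz":0,"tx":0.3,"ty":0,"tz":0,"hand":0},{"rx":0,"ry":0,"rz":0,"tx":0.6,"ty":0,"tz":0,"hand":0},{"rx":0,"ry":0,"rz":0,"tx":0.9,"ty":0,"tz":0,"hand":0},{"rx":0,"ry":0,"rz":0,"tx":1.2,"ty":0,"tz":0,"hand":0},{"rx":0,"ry":0,"rz":0,"tx":1.5,"ty":0,"tz":0,"hand":0},{"rx":0,"ry":0,"rz":0,"tx":1.5,"ty":0,"tz":0,"hand":0}]'

```text
time: 13.38
ee_pos: [628.2, 114.1, 201.1]
eef_rot: [[-0.749, -0.195, 0.633], [-0.149, 0.981, 0.125], [-0.646, -0.0, -0.764]]
wrist_force: [-0.2, 0.4, -2.6]
opening: 18.9
gripper_force: 60.0
```

```bash
python3 st.py 25
```

```text
t 13.38 tcp [628.25 114.1  201.09] el 40.214037750817084 yaw 11.229823113441435 collar rel mouth in tool axes (cm) [-2.52 -0.09  0.02] F tool [1.77 0.46 1.96] tq [0.   0.66 0.02] open 18.885421967365385
to go (array([ 0.03,  0.09, -0.  ]), array([-0.,  0., -0.]), 'rows>=', np.float64(0.022981608629302416))
```

Emit:
carry_out --rows '[{"rx":0,"ry":0,"rz":0,"tx":0.3,"ty":0,"tz":0,"hand":0},{"rx":0,"ry":0,"rz":0,"tx":0.6,"ty":0,"tz":0,"hand":0},{"rx":0,"ry":0,"rz":0,"tx":0.9,"ty":0,"tz":0,"hand":0},{"rx":0,"ry":0,"rz":0,"tx":1.2,"ty":0,"tz":0,"hand":0},{"rx":0,"ry":0,"rz":0,"tx":1.5,"ty":0,"tz":0,"hand":0},{"rx":0,"ry":0,"rz":0,"tx":1.8,"ty":0,"tz":0,"hand":0},{"rx":0,"ry":0,"rz":0,"tx":1.8,"ty":0,"tz":0,"hand":0}]'

```text
time: 13.97
ee_pos: [614.8, 111.4, 189.5]
eef_rot: [[-0.749, -0.194, 0.633], [-0.149, 0.981, 0.125], [-0.646, -0.0, -0.764]]
wrist_force: [-0.7, -0.1, -2.9]
opening: 18.7
gripper_force: 60.0
```

```bash
python3 st.py 7
```

```text
t 13.97 tcp [614.81 111.39 189.51] el 40.21992987844405 yaw 11.228458863223072 collar rel mouth in tool axes (cm) [-0.72 -0.09  0.02] F tool [ 2.41 -0.01  1.73] tq [-0.    0.65  0.02] open 18.737862008447273
to go (array([ 0.03,  0.1 , -0.01]), array([-0.,  0., -0.]), 'rows>=', np.float64(0.024355878168225938))
```

Emit:
carry_out --rows '[{"rx":0,"ry":0,"rz":0,"tx":0.2,"ty":0,"tz":0,"hand":0},{"rx":0,"ry":0,"rz":0,"tx":0.4,"ty":0,"tz":0,"hand":0},{"rx":0,"ry":0,"rz":0,"tx":0.5,"ty":0,"tz":0,"hand":0},{"rx":0,"ry":0,"rz":0,"tx":0.5,"ty":0,"tz":0,"hand":0}]'

```text
time: 14.3
ee_pos: [611.5, 110.7, 186.8]
eef_rot: [[-0.749, -0.194, 0.634], [-0.149, 0.981, 0.125], [-0.646, -0.0, -0.763]]
wrist_force: [-0.4, -0.2, -2.8]
opening: 18.3
gripper_force: 60.0
```

```bash
python3 st.py 2
```

```text
t 14.3 tcp [611.55 110.67 186.82] el 40.25790715165048 yaw 11.231382402119536 collar rel mouth in tool axes (cm) [-0.29 -0.1   0.02] F tool [ 2.1  -0.1   1.85] tq [ 0.05  0.61 -0.01] open 18.32555469484302
to go (array([0.11, 0.1 , 0.  ]), array([-0.,  0., -0.]), 'rows>=', np.float64(0.035269274967094644))
```

Emit:
carry_out --rows '[{"rx":0,"ry":0,"rz":0,"tx":0.1,"ty":0,"tz":0,"hand":0},{"rx":0,"ry":0,"rz":0,"tx":0.2,"ty":0,"tz":0,"hand":0},{"rx":0,"ry":0,"rz":0,"tx":0.2,"ty":0,"tz":0,"hand":0}]'

```text
time: 14.55
ee_pos: [610.2, 110.4, 185.7]
eef_rot: [[-0.748, -0.194, 0.634], [-0.149, 0.981, 0.125], [-0.646, -0.001, -0.763]]
wrist_force: [-0.3, 0.3, -2.8]
opening: 18.6
gripper_force: 60.0
```

```bash
python3 st.py 0
```

```text
t 14.55 tcp [610.2  110.4  185.72] el 40.27463848698504 yaw 11.239474952659261 collar rel mouth in tool axes (cm) [-0.11 -0.1   0.01] F tool [2.04 0.32 1.99] tq [0.01 0.63 0.  ] open 18.644345034503115
to go (array([0.13, 0.1 , 0.01]), array([-0.,  0., -0.]), 'rows>=', np.float64(0.03968996006888005))
```

Emit:
carry_out --rows '[{"rx":0,"ry":0,"rz":0,"tx":0.1,"ty":0,"tz":0,"hand":0},{"rx":0,"ry":0,"rz":0,"tx":0.2,"ty":0,"tz":0,"hand":0},{"rx":0,"ry":0,"rz":0,"tx":0.2,"ty":0,"tz":0,"hand":0}]'

```text
time: 14.8
ee_pos: [610.0, 110.1, 186.2]
eef_rot: [[-0.746, -0.194, 0.637], [-0.148, 0.981, 0.125], [-0.649, -0.001, -0.761]]
wrist_force: [4.0, 2.4, -0.2]
opening: 18.6
gripper_force: 60.0
```

```bash
python3 st.py -2
```

```text
t 14.8 tcp [609.96 110.14 186.21] el 40.47014798658325 yaw 11.222194103110864 collar rel mouth in tool axes (cm) [-0.1  -0.11 -0.02] F tool [-3.2   1.56  3.02] tq [-0.22 -0.17  0.09] open 18.573186664597703
to go (array([0.34, 0.12, 0.06]), array([-0.  ,  0.01, -0.  ]), 'rows>=', np.float64(0.08789713084257815))
```

Collar is on the mouth: the force reversed at the expected place. Working out the arc for the swing.

```bash
cat > sw.py <<'E'
from h import *
s=get_state();R=np.array(s['eef_rot']);g=np.array(s['ee_pos'])+R@[0,0,-D];A=np.array([509.0,91.3,170])
v=Ro.from_euler('z',-YAW,degrees=True).apply(g-A);F=R.T@np.array(s['wrist_force'])
el=np.degrees(np.arctan2(v[2],v[0]));print('t',round(s['time'],2),'r',round(np.hypot(v[0],v[2]),1),'y',round(v[1],1),'hub~',round(np.radians(40.1-el),3),'tool el',round(np.degrees(np.arcsin(-R[2,0])),1),'F tool',np.round(F,1),'open',round(s['opening'],1))
E
python3 sw.py; python3 -c "
import numpy as np
for t in list(np.arange(.02,.32,.02))+[-.02,-.04,-.1,-.2,-.3,.01]: print(round(t,2),'tx',round(8.7*(1-np.cos(t))+5.44*np.sin(t),2),'tz',round(8.7*np.sin(t)-5.44*(1-np.cos(t)),2))"
```

```text
t 14.8 r 88.6 y -1.1 hub~ -0.007 tool el 40.5 F tool [-3.2  1.6  3. ] open 18.6
0.02 tx 0.11 tz 0.17
0.04 tx 0.22 tz 0.34
0.06 tx 0.34 tz 0.51
0.08 tx 0.46 tz 0.68
0.1 tx 0.59 tz 0.84
0.12 tx 0.71 tz 1.0
0.14 tx 0.84 tz 1.16
0.16 tx 0.98 tz 1.32
0.18 tx 1.11 tz 1.47
0.2 tx 1.25 tz 1.62
0.22 tx 1.4 tz 1.77
0.24 tx 1.54 tz 1.91
0.26 tx 1.69 tz 2.05
0.28 tx 1.84 tz 2.19
0.3 tx 2.0 tz 2.33
-0.02 tx -0.11 tz -0.18
-0.04 tx -0.21 tz -0.35
-0.1 tx -0.5 tz -0.9
-0.2 tx -0.91 tz -1.84
-0.3 tx -1.22 tz -2.81
0.01 tx 0.05 tz 0.09
```

Emit:
carry_out --rows '[{"rx":0,"ry":0,"rz":0,"tx":0,"ty":0,"tz":0,"hand":0},{"rx":0,"ry":0,"rz":0,"tx":0,"ty":0,"tz":0,"hand":0},{"rx":0,"ry":0,"rz":0,"tx":0,"ty":0,"tz":0,"hand":0},{"rx":0,"ry":0.02,"rz":0,"tx":0.11,"ty":0,"tz":0.17,"hand":0},{"rx":0,"ry":0.04,"rz":0,"tx":0.22,"ty":0,"tz":0.34,"hand":0},{"rx":0,"ry":0.06,"rz":0,"tx":0.34,"ty":0,"tz":0.51,"hand":0},{"rx":0,"ry":0.08,"rz":0,"tx":0.46,"ty":0,"tz":0.68,"hand":0},{"rx":0,"ry":0.1,"rz":0,"tx":0.59,"ty":0,"tz":0.84,"hand":0},{"rx":0,"ry":0.1,"rz":0,"tx":0.59,"ty":0,"tz":0.84,"hand":0}]'

```text
time: 15.55
ee_pos: [611.6, 110.2, 176.4]
eef_rot: [[-0.807, -0.194, 0.558], [-0.161, 0.981, 0.109], [-0.569, -0.001, -0.822]]
wrist_force: [4.8, 1.6, 5.7]
opening: 18.6
gripper_force: 60.0
```

```bash
python3 sw.py
```

```text
t 15.55 r 89.4 y -1.4 hub~ 0.092 tool el 34.7 F tool [-7.4  0.7 -1.9] open 18.6
```

Emit:
carry_out --rows '[{"rx":0,"ry":0.02,"rz":0,"tx":0.11,"ty":0,"tz":0.17,"hand":0},{"rx":0,"ry":0.04,"rz":0,"tx":0.22,"ty":0,"tz":0.34,"hand":0},{"rx":0,"ry":0.06,"rz":0,"tx":0.34,"ty":0,"tz":0.51,"hand":0},{"rx":0,"ry":0.08,"rz":0,"tx":0.46,"ty":0,"tz":0.68,"hand":0},{"rx":0,"ry":0.1,"rz":0,"tx":0.59,"ty":0,"tz":0.84,"hand":0},{"rx":0,"ry":0.12,"rz":0,"tx":0.71,"ty":0,"tz":1.0,"hand":0},{"rx":0,"ry":0.14,"rz":0,"tx":0.84,"ty":0,"tz":1.16,"hand":0},{"rx":0,"ry":0.16,"rz":0,"tx":0.98,"ty":0,"tz":1.32,"hand":0}]'

```text
time: 16.22
ee_pos: [611.2, 110.2, 160.0]
eef_rot: [[-0.885, -0.194, 0.424], [-0.176, 0.981, 0.083], [-0.432, -0.001, -0.902]]
wrist_force: [5.3, 2.2, 6.3]
opening: 18.5
gripper_force: 60.0
```

```bash
python3 sw.py
```

```text
t 16.22 r 89.4 y -1.3 hub~ 0.248 tool el 25.6 F tool [-7.7  1.1 -3.2] open 18.5
```

Emit:
carry_out --rows '[{"rx":0,"ry":0.02,"rz":0,"tx":0.11,"ty":0,"tz":0.17,"hand":0},{"rx":0,"ry":0.04,"rz":0,"tx":0.22,"ty":0,"tz":0.34,"hand":0},{"rx":0,"ry":0.06,"rz":0,"tx":0.34,"ty":0,"tz":0.51,"hand":0},{"rx":0,"ry":0.08,"rz":0,"tx":0.46,"ty":0,"tz":0.68,"hand":0},{"rx":0,"ry":0.1,"rz":0,"tx":0.59,"ty":0,"tz":0.84,"hand":0},{"rx":0,"ry":0.12,"rz":0,"tx":0.71,"ty":0,"tz":1.0,"hand":0}]'

```text
time: 16.72
ee_pos: [609.1, 109.8, 148.6]
eef_rot: [[-0.929, -0.194, 0.315], [-0.185, 0.981, 0.061], [-0.321, -0.002, -0.947]]
wrist_force: [-0.3, 1.1, 12.4]
opening: 18.6
gripper_force: 60.1
```

```bash
python3 sw.py
```

```text
t 16.72 r 89.5 y -1.3 hub~ 0.357 tool el 18.7 F tool [ -3.9   1.1 -11.8] open 18.6
```

Emit:
carry_out --rows '[{"rx":0,"ry":0.02,"rz":0,"tx":0.11,"ty":0,"tz":0.17,"hand":0},{"rx":0,"ry":0.04,"rz":0,"tx":0.22,"ty":0,"tz":0.34,"hand":0},{"rx":0,"ry":0.06,"rz":0,"tx":0.34,"ty":0,"tz":0.51,"hand":0},{"rx":0,"ry":0.08,"rz":0,"tx":0.46,"ty":0,"tz":0.68,"hand":0},{"rx":0,"ry":0.1,"rz":0,"tx":0.59,"ty":0,"tz":0.84,"hand":0}]'

```text
time: 17.13
ee_pos: [606.5, 109.2, 138.9]
eef_rot: [[-0.956, -0.194, 0.221], [-0.19, 0.981, 0.042], [-0.225, -0.002, -0.974]]
wrist_force: [1.4, 1.0, 13.2]
opening: 18.7
gripper_force: 60.1
```

```bash
python3 sw.py
```

```text
t 17.13 r 89.6 y -1.3 hub~ 0.453 tool el 13.0 F tool [ -4.5   0.7 -12.6] open 18.7
```

Emit:
carry_out --rows '[{"rx":0,"ry":0.02,"rz":0,"tx":0.11,"ty":0,"tz":0.17,"hand":0},{"rx":0,"ry":0.04,"rz":0,"tx":0.22,"ty":0,"tz":0.34,"hand":0},{"rx":0,"ry":0.06,"rz":0,"tx":0.34,"ty":0,"tz":0.51,"hand":0},{"rx":0,"ry":0.08,"rz":0,"tx":0.46,"ty":0,"tz":0.68,"hand":0},{"rx":0,"ry":0.08,"rz":0,"tx":0.46,"ty":0,"tz":0.68,"hand":0}]'

```text
time: 17.55
ee_pos: [603.8, 108.7, 130.9]
eef_rot: [[-0.97, -0.194, 0.144], [-0.193, 0.981, 0.027], [-0.146, -0.001, -0.989]]
wrist_force: [2.0, 2.5, 11.4]
opening: 18.7
gripper_force: 60.0
```

```bash
python3 sw.py
```

```text
t 17.55 r 89.6 y -1.4 hub~ 0.535 tool el 8.4 F tool [ -4.1   2.1 -10.9] open 18.7
```

Emit:
carry_out --rows '[{"rx":0,"ry":0.02,"rz":0,"tx":0.11,"ty":0,"tz":0.17,"hand":0},{"rx":0,"ry":0.04,"rz":0,"tx":0.22,"ty":0,"tz":0.34,"hand":0},{"rx":0,"ry":0.06,"rz":0,"tx":0.34,"ty":0,"tz":0.51,"hand":0},{"rx":0,"ry":0.06,"rz":0,"tx":0.34,"ty":0,"tz":0.51,"hand":0}]'

```text
time: 17.88
ee_pos: [601.3, 108.2, 125.4]
eef_rot: [[-0.977, -0.194, 0.086], [-0.194, 0.981, 0.015], [-0.087, -0.001, -0.996]]
wrist_force: [2.7, 1.8, 12.7]
opening: 18.6
gripper_force: 60.0
```

```bash
python3 sw.py
```

```text
t 17.88 r 89.6 y -1.4 hub~ 0.592 tool el 5.0 F tool [ -4.1   1.2 -12.4] open 18.6
```

Emit:
carry_out --rows '[{"rx":0,"ry":0.015,"rz":0,"tx":0.08,"ty":0,"tz":0.13,"hand":0},{"rx":0,"ry":0.03,"rz":0,"tx":0.17,"ty":0,"tz":0.26,"hand":0},{"rx":0,"ry":0.04,"rz":0,"tx":0.22,"ty":0,"tz":0.34,"hand":0},{"rx":0,"ry":0.04,"rz":0,"tx":0.22,"ty":0,"tz":0.34,"hand":0}]'

```text
time: 18.22
ee_pos: [599.5, 107.8, 122.0]
eef_rot: [[-0.98, -0.194, 0.047], [-0.194, 0.981, 0.008], [-0.048, -0.002, -0.999]]
wrist_force: [3.4, 2.3, 11.9]
opening: 18.6
gripper_force: 60.0
```

```bash
python3 sw.py
```

```text
t 18.22 r 89.6 y -1.4 hub~ 0.63 tool el 2.7 F tool [ -4.4   1.6 -11.7] open 18.6
```

Emit:
carry_out --rows '[{"rx":0,"ry":0.015,"rz":0,"tx":0.08,"ty":0,"tz":0.13,"hand":0},{"rx":0,"ry":0.03,"rz":0,"tx":0.17,"ty":0,"tz":0.26,"hand":0},{"rx":0,"ry":0.04,"rz":0,"tx":0.22,"ty":0,"tz":0.34,"hand":0},{"rx":0,"ry":0.04,"rz":0,"tx":0.22,"ty":0,"tz":0.34,"hand":0}]'

```text
time: 18.55
ee_pos: [597.5, 107.4, 118.4]
eef_rot: [[-0.981, -0.194, 0.008], [-0.194, 0.981, 0.0], [-0.008, -0.001, -1.0]]
wrist_force: [3.8, 2.4, 11.7]
opening: 18.7
gripper_force: 60.0
```

```bash
python3 sw.py
```

```text
t 18.55 r 89.6 y -1.4 hub~ 0.669 tool el 0.4 F tool [ -4.3   1.6 -11.7] open 18.7
```

Emit:
carry_out --rows '[{"rx":0,"ry":0.015,"rz":0,"tx":0.08,"ty":0,"tz":0.13,"hand":0},{"rx":0,"ry":0.03,"rz":0,"tx":0.17,"ty":0,"tz":0.26,"hand":0},{"rx":0,"ry":0.04,"rz":0,"tx":0.22,"ty":0,"tz":0.34,"hand":0},{"rx":0,"ry":0.04,"rz":0,"tx":0.22,"ty":0,"tz":0.34,"hand":0}]'

```text
time: 18.88
ee_pos: [595.5, 107.0, 115.2]
eef_rot: [[-0.98, -0.194, -0.031], [-0.194, 0.981, -0.008], [0.032, -0.001, -0.999]]
wrist_force: [4.2, 3.2, 13.3]
opening: 18.4
gripper_force: 60.1
```

```bash
python3 sw.py
```

```text
t 18.88 r 89.6 y -1.4 hub~ 0.705 tool el -1.8 F tool [ -4.3   2.3 -13.4] open 18.4
```

Emit:
carry_out --rows '[{"rx":0,"ry":0.015,"rz":0,"tx":0.08,"ty":0,"tz":0.13,"hand":0},{"rx":0,"ry":0.03,"rz":0,"tx":0.17,"ty":0,"tz":0.26,"hand":0},{"rx":0,"ry":0.03,"rz":0,"tx":0.17,"ty":0,"tz":0.26,"hand":0}]'

```text
time: 19.13
ee_pos: [593.9, 106.7, 113.8]
eef_rot: [[-0.979, -0.194, -0.06], [-0.194, 0.981, -0.014], [0.061, -0.002, -0.998]]
wrist_force: [1.3, 1.0, 18.7]
opening: 18.6
gripper_force: 60.1
```

```bash
python3 sw.py
```

```text
t 19.13 r 89.7 y -1.4 hub~ 0.721 tool el -3.5 F tool [ -0.3   0.7 -18.8] open 18.6
```

Emit:
carry_out --rows '[{"rx":0,"ry":0.01,"rz":0,"tx":0.05,"ty":0,"tz":0.09,"hand":0},{"rx":0,"ry":0.02,"rz":0,"tx":0.11,"ty":0,"tz":0.17,"hand":0},{"rx":0,"ry":0.02,"rz":0,"tx":0.11,"ty":0,"tz":0.17,"hand":0}]'

```text
time: 19.38
ee_pos: [592.9, 106.5, 113.1]
eef_rot: [[-0.978, -0.194, -0.079], [-0.194, 0.981, -0.017], [0.081, -0.002, -0.997]]
wrist_force: [-1.4, 1.5, 22.2]
opening: 18.9
gripper_force: 60.1
```

```bash
python3 sw.py
```

```text
t 19.38 r 89.7 y -1.4 hub~ 0.73 tool el -4.6 F tool [  2.9   1.7 -22. ] open 18.9
```

Emit:
carry_out --rows '[{"rx":0,"ry":0.005,"rz":0,"tx":0.03,"ty":0,"tz":0.09,"hand":0},{"rx":0,"ry":0.005,"rz":0,"tx":0.03,"ty":0,"tz":0.14,"hand":0},{"rx":0,"ry":0.005,"rz":0,"tx":0.03,"ty":0,"tz":0.14,"hand":0}]'

```text
time: 19.63
ee_pos: [592.8, 106.5, 112.6]
eef_rot: [[-0.977, -0.195, -0.082], [-0.194, 0.981, -0.018], [0.084, -0.002, -0.996]]
wrist_force: [-1.5, 2.4, 25.5]
opening: 18.3
gripper_force: 60.1
```

```bash
python3 sw.py; python3 st.py 0 -2 | head -2
```

```text
t 19.63 r 89.8 y -1.4 hub~ 0.736 tool el -4.8 F tool [  3.2   2.6 -25.3] open 18.3
t 19.63 tcp [592.78 106.45 112.57] el -4.836208247049359 yaw 11.20783162212597 collar rel mouth in tool axes (cm) [-0.73 -0.13  0.84] F tool [  3.19   2.63 -25.32] tq [-0.31  0.02  0.09] open 18.34251162942877
to go (array([-0.05,  0.15, -0.01]), array([-0.  , -0.05, -0.  ]), 'rows>=', np.float64(0.3964328911640649))
```

The pin is home: the hub stalled at about 0.73 rad while the force rose from 13 to 25 N. Easing the lever back up slowly.

Emit:
carry_out --rows '[{"rx":0,"ry":-0.01,"rz":0,"tx":-0.05,"ty":0,"tz":-0.12,"hand":0},{"rx":0,"ry":-0.03,"rz":0,"tx":-0.16,"ty":0,"tz":-0.3,"hand":0},{"rx":0,"ry":-0.06,"rz":0,"tx":-0.31,"ty":0,"tz":-0.6,"hand":0},{"rx":0,"ry":-0.09,"rz":0,"tx":-0.45,"ty":0,"tz":-0.88,"hand":0},{"rx":0,"ry":-0.12,"rz":0,"tx":-0.59,"ty":0,"tz":-1.16,"hand":0},{"rx":0,"ry":-0.15,"rz":0,"tx":-0.72,"ty":0,"tz":-1.44,"hand":0},{"rx":0,"ry":-0.18,"rz":0,"tx":-0.83,"ty":0,"tz":-1.73,"hand":0},{"rx":0,"ry":-0.21,"rz":0,"tx":-0.94,"ty":0,"tz":-2.01,"hand":0},{"rx":0,"ry":-0.24,"rz":0,"tx":-1.04,"ty":0,"tz":-2.3,"hand":0},{"rx":0,"ry":-0.27,"rz":0,"tx":-1.14,"ty":0,"tz":-2.6,"hand":0},{"rx":0,"ry":-0.3,"rz":0,"tx":-1.22,"ty":0,"tz":-2.89,"hand":0},{"rx":0,"ry":-0.33,"rz":0,"tx":-1.29,"ty":0,"tz":-3.19,"hand":0},{"rx":0,"ry":-0.36,"rz":0,"tx":-1.36,"ty":0,"tz":-3.49,"hand":0},{"rx":0,"ry":-0.4,"rz":0,"tx":-1.43,"ty":0,"tz":-3.9,"hand":0},{"rx":0,"ry":-0.4,"rz":0,"tx":-1.43,"ty":0,"tz":-3.9,"hand":0}]'

```text
time: 20.88
ee_pos: [609.0, 109.8, 146.8]
eef_rot: [[-0.932, -0.194, 0.305], [-0.185, 0.981, 0.059], [-0.311, -0.001, -0.951]]
wrist_force: [7.5, 3.2, 5.2]
opening: 18.9
gripper_force: 60.0
```

```bash
python3 sw.py
```

```text
t 20.88 r 89.5 y -1.3 hub~ 0.375 tool el 18.1 F tool [-9.2  1.7 -2.4] open 18.9
```

Emit:
carry_out --rows '[{"rx":0,"ry":-0.03,"rz":0,"tx":-0.16,"ty":0,"tz":-0.26,"hand":0},{"rx":0,"ry":-0.06,"rz":0,"tx":-0.31,"ty":0,"tz":-0.53,"hand":0},{"rx":0,"ry":-0.09,"rz":0,"tx":-0.45,"ty":0,"tz":-0.8,"hand":0},{"rx":0,"ry":-0.12,"rz":0,"tx":-0.59,"ty":0,"tz":-1.08,"hand":0},{"rx":0,"ry":-0.15,"rz":0,"tx":-0.72,"ty":0,"tz":-1.36,"hand":0},{"rx":0,"ry":-0.18,"rz":0,"tx":-0.83,"ty":0,"tz":-1.65,"hand":0},{"rx":0,"ry":-0.21,"rz":0,"tx":-0.94,"ty":0,"tz":-1.93,"hand":0},{"rx":0,"ry":-0.24,"rz":0,"tx":-1.04,"ty":0,"tz":-2.22,"hand":0},{"rx":0,"ry":-0.27,"rz":0,"tx":-1.14,"ty":0,"tz":-2.52,"hand":0},{"rx":0,"ry":-0.3,"rz":0,"tx":-1.22,"ty":0,"tz":-2.81,"hand":0},{"rx":0,"ry":-0.33,"rz":0,"tx":-1.29,"ty":0,"tz":-3.11,"hand":0},{"rx":0,"ry":-0.35,"rz":0,"tx":-1.34,"ty":0,"tz":-3.31,"hand":0},{"rx":0,"ry":-0.37,"rz":0,"tx":-1.38,"ty":0,"tz":-3.51,"hand":0},{"rx":0,"ry":-0.37,"rz":0,"tx":-1.38,"ty":0,"tz":-3.51,"hand":0}]'

```text
time: 22.05
ee_pos: [610.3, 110.1, 183.6]
eef_rot: [[-0.761, -0.194, 0.619], [-0.151, 0.981, 0.121], [-0.63, -0.001, -0.776]]
wrist_force: [6.2, 2.5, 3.0]
opening: 18.6
gripper_force: 60.0
```

```bash
python3 sw.py;python3 st.py 0
```

```text
t 22.05 r 88.5 y -1.3 hub~ 0.018 tool el 39.1 F tool [-7.   1.2  1.8] open 18.6
t 22.05 tcp [610.26 110.07 183.56] el 39.085371792185896 yaw 11.23678967129567 collar rel mouth in tool axes (cm) [-0.09 -0.13  0.03] F tool [-6.96  1.21  1.84] tq [-0.26 -0.91  0.11] open 18.571336228948493
to go (array([-0.01,  0.14, -0.16]), array([-0.  , -0.02, -0.  ]), 'rows>=', np.float64(0.1423239856596162))
```

Emit:
carry_out --rows '[{"rx":0,"ry":-0.01,"rz":0,"tx":-0.05,"ty":0,"tz":-0.09,"hand":0},{"rx":0,"ry":-0.015,"rz":0,"tx":-0.08,"ty":0,"tz":-0.13,"hand":0},{"rx":0,"ry":-0.015,"rz":0,"tx":-0.08,"ty":0,"tz":-0.13,"hand":0},{"rx":0,"ry":-0.015,"rz":0,"tx":-0.08,"ty":0,"tz":-0.13,"hand":0}]'

```text
time: 22.38
ee_pos: [610.2, 110.0, 184.7]
eef_rot: [[-0.753, -0.194, 0.629], [-0.15, 0.981, 0.123], [-0.641, -0.001, -0.768]]
wrist_force: [8.5, 3.1, 3.0]
opening: 19.0
gripper_force: 60.0
```

```bash
python3 sw.py
```

```text
t 22.38 r 88.4 y -1.3 hub~ 0.007 tool el 39.9 F tool [-8.8  1.4  3.4] open 19.0
```

Emit:
carry_out --grip_force 5 --rows '[{"rx":0,"ry":0,"rz":0,"tx":-0.05,"ty":0,"tz":0,"hand":0},{"rx":0,"ry":0,"rz":0,"tx":-0.05,"ty":0,"tz":0,"hand":0},{"rx":0,"ry":0,"rz":0,"tx":-0.05,"ty":0,"tz":0,"hand":0},{"rx":0,"ry":0,"rz":0,"tx":-0.05,"ty":0,"tz":0,"hand":0.3},{"rx":0,"ry":0,"rz":0,"tx":-0.05,"ty":0,"tz":0,"hand":0.45},{"rx":0,"ry":0,"rz":0,"tx":-0.05,"ty":0,"tz":0,"hand":0.45},{"rx":0,"ry":0,"rz":0,"tx":-0.05,"ty":0,"tz":0,"hand":0.45},{"rx":0,"ry":0,"rz":0,"tx":-0.05,"ty":0,"tz":0,"hand":0.45},{"rx":0,"ry":0,"rz":0,"tx":-0.05,"ty":0,"tz":0,"hand":0.45}]'

```text
time: 23.13
ee_pos: [609.1, 110.2, 183.3]
eef_rot: [[-0.755, -0.194, 0.626], [-0.15, 0.981, 0.124], [-0.638, -0.0, -0.77]]
wrist_force: [0.2, 0.3, 0.1]
opening: 38.8
gripper_force: 0.0
```

```bash
python3 sw.py
```

```text
t 23.13 r 86.9 y -1.0 hub~ 0.012 tool el 39.7 F tool [-0.3  0.3  0.1] open 38.8
```

Released with no force on the wrist. Backing off along the tool axis, then checking.

Emit:
carry_out --rows '[{"rx":0,"ry":0,"rz":0,"tx":0,"ty":0,"tz":-1,"hand":0.45},{"rx":0,"ry":0,"rz":0,"tx":0,"ty":0,"tz":-3,"hand":0.45},{"rx":0,"ry":0,"rz":0,"tx":0,"ty":0,"tz":-6,"hand":0.45},{"rx":0,"ry":0,"rz":0,"tx":-2,"ty":0,"tz":-9,"hand":0.45},{"rx":0,"ry":0.1,"rz":0,"tx":-4,"ty":0,"tz":-12,"hand":0.45},{"rx":0,"ry":0.2,"rz":0,"tx":-6,"ty":0,"tz":-15,"hand":0.45},{"rx":0,"ry":0.3,"rz":0,"tx":-7,"ty":0,"tz":-17,"hand":0.45},{"rx":0,"ry":0.3,"rz":0,"tx":-7,"ty":0,"tz":-17,"hand":0.45},{"rx":0,"ry":0.3,"rz":0,"tx":-7,"ty":0,"tz":-17,"hand":0.45},{"rx":0,"ry":0.3,"rz":0,"tx":-7,"ty":0,"tz":-17,"hand":0.45},{"rx":0,"ry":0.3,"rz":0,"tx":-7,"ty":0,"tz":-17,"hand":0.45},{"rx":0,"ry":0.3,"rz":0,"tx":-7,"ty":0,"tz":-17,"hand":0.45}]'

```text
time: 24.13
ee_pos: [554.5, 99.6, 356.9]
eef_rot: [[-0.907, -0.194, 0.373], [-0.18, 0.981, 0.074], [-0.381, 0.0, -0.925]]
wrist_force: [0.3, -0.6, -0.2]
opening: 39.1
gripper_force: 0.0
```

```bash
python3 - <<'E'
from h import *
W=camera_info('wrist');w=camera('wrist');a=camera('side');S=camera_info('side')
u=-rot(YAW,40.1)[:,0]
for n,d in(('mouth',0),('collar8',8),('end',137)): print(n,'side',proj(S,M+d*u)[0].round(1),'wrist',proj(W,M+d*u)[0].round(1))
save('c6',np.hstack([cv2.resize(a[100:220,180:300],(500,500),interpolation=2),cv2.resize(w,(300,225)) if 0 else np.vstack([cv2.resize(w,(300,225)),np.zeros((275,300,3),np.uint8)])]))
E
```

```text
mouth side [161.4 240.1] wrist [ 74.5 280.6]
collar8 side [159.  241.7] wrist [ 83.6 280.6]
end side [120.1 267. ] wrist [230.7 280.8]
```

View pics/c6.png

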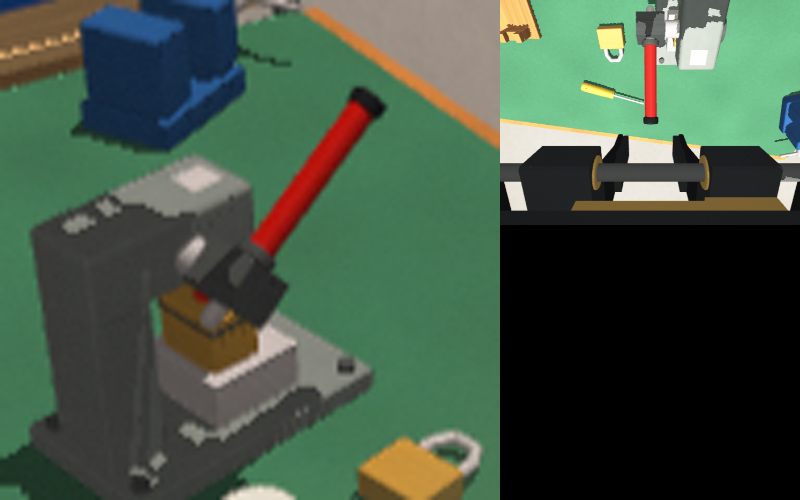

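Side view: the bar stands in the hub with its collar on the mouth at about (255,255) and its tip through at (212,315). The red pin head lies on the lock at (200,295), and the gripper is clear.

```bash
python3 -c "from workcell import *; print(hand_in())"
```

```text
the job is handed in; nothing more can be done
None
```

The bar is in the hub down to its collar and the pin is home (lever came up firm at about 0.73 rad). The lever was eased back to rest, the bystanders were not touched, and the job was handed in at about 24 s; no verdict was returned.

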